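# Dock a valve block on the air test stand and stroke its three valves with the hand probe

### The arm

A 6-joint arm with a two-finger parallel gripper is mounted at the origin on a cart in front of the work surface, level with it; the furniture and walls round the work are solid. World frame = base frame: x ahead of the robot, y to its left, z up, the work surface at z = 0. Lengths are in mm, angles in degrees, forces in N, time in s.
With the tool pointing down it reaches from about 300 to 850 mm from the base axis. Payload 4.2 kg.
Tool frame: the origin (TCP) lies at the very end of the fingers, on their centre line; the grasp point (between the pads) lies 19 mm behind it (env.grip_depth is the distance from the TCP to the grasp point, in mm); y points along the fingers, z is the direction in which the jaws open and shut, and the axes are right-handed (so a half turn about y gives the same grasp; the last joint's range is limited). The gripper opens to 91 mm and grips with 3 to 60 N. Pads are 32 mm wide; open, the fingers measure 118 mm over their backs; the gripper's body (76 mm by 178 mm) begins 60 mm behind the grasp point.
Start: joints at [-77.292, 18.312, 89.639, -0, 72.044, -1.146], TCP at [137.686, -558.288, 213.976] pointing down, gripper open.
Joint ranges: [-177.97, 177.97], [-48.28, 115.42], [12.27, 149.76], [-77.06, 257.06], [2.81, 150.46], [-146.56, 146.56]. Speed limits (degrees/s): [147.25, 147.25, 180, 180, 180, 180].

### API

Orientations are given as [roll, pitch, yaw] about the fixed x, y, z axes, in that order (R = Rz(yaw) Ry(pitch) Rx(roll)).
In Python, from workcell import state, imaging, job, env gives the robot as it stands.
- The arm moves only by the shell command python3 -m pendant 'ROWS' [FORCE]. ROWS is JSON, a list of rows, each an object with "delta_pos": the shift along the tool's x, y, z in cm, a list of three; "twist": the turn, a rotation vector about the tool's x, y, z in degrees, a list of three; "grip": the opening in per cent of the stroke, from 0 (shut) to 100 (fully open). In form: [{"delta_pos": [tx, ty, tz], "twist": [wx, wy, wz], "grip": grip}, ...]. A call has exactly 5 rows; each row is the pose to reach, as a shift and turn from the pose commanded when the call began, along the tool's axes at that moment; what a row does not reach only later rows make up. A row lasts 1/10 s, in which the tool goes at most 50 mm and 8.59 degrees, less where a joint would pass 70% of its speed; a pose out of reach is approached as far as the arm can. A call with a gripper value outside its range is refused whole. The fingers move at their own pace and stop on an object; FORCE is the grip in N (left out, the last holds). Time passes only in rows, so rows that repeat a pose let the fingers close, or fill a call up. It gives the time, the measured TCP pose, the force and the opening at its end, in the units of the state.
- state(): the state, without advancing time (a new reading comes with each control period).
- imaging.grab_frame(name): name is "side" or "top"; returns (picture, depth): 400x640x3 uint8, red, green, blue; 400x640 float32, mm along the optical axis (not along the pixel's ray), 0 where there is no reading.
- imaging.camera_info(name): a dict with "fx", "fy", "cx", "cy" (pixels), "R" (3x3) and "t" (3): a world point X has camera coordinates R X + t. Camera axes: x right, y down, z forward; pixel columns grow to the right and rows downward; lengths in mm; the calibration is good to about 2 mm. A picture is of the moment at which its call begins. camera_info takes no time and is no camera call.
- job.job_done(): hands the job in, once; it reports no verdict.
The state is a dict: "time_s": time; "qpos": joint angles; "qvel": joint speeds; "effort": joint torques, N m; "ee_pos": TCP position; "ee_rot": TCP orientation; "force": force on the tool from outside, world axes, zero at the start; "torque": the same for the moment, N m; "gripper_width": finger opening in mm.
Only numpy, scipy, OpenCV 4.12 (cv2) and the standard library are available. Lean on these libraries where they do the work, as an engineer would, in place of code of your own. Each camera call takes 0.05 s, during which the arm holds its last target.

### The job

Push the sprung nest with the valve block towards the manifold until its ratchet pawl has clicked over all three teeth and holds it docked. Then take the hand probe and, working from left to right (left, slanted middle, right), push each valve spool with the probe tip along its bore until you feel it bottom, without forcing it, and let it spring back. Finally hang the probe upright in its bench stand again and let go, with the block still docked.

Things in the scene. Friction and masses are not known exactly. Their poses are not given: they have to be found in the camera images.
- test_stand: Fixed test stand on the left half of the bench: a grey base plate 220 x 160 x 12 mm with two rails, an aluminium manifold block 82 mm high (107 mm over its brass hose tails) along its far edge, and a ratchet pawl on its left side. Origin: on the bench under the middle of the rails. Its x axis is the docking direction (away from the robot), y points to its left, z up; it is turned about z by up to 0.25 rad
- nest (a joint): Travel of the sliding nest along the stand's +x, in m: 0 = sprung out towards the robot, 0.045 = hard against the manifold. A spring pushes it back with 3 N (out) to 5.5 N (docked). The pawl clicks over three saw teeth at 0.020, 0.032 and 0.044 and blocks the return; when released behind the third tooth the nest rests at about 0.043 and has up to 2 mm of play to the manifold. Pushing it home takes about 10 N
- push_face (a point): Centre of the front face of the nest's upright push plate (72 mm wide, 36 mm tall, facing the stand's -x, about 46 mm above the bench, face from 28 to 64 mm); push it here with the shut fingers. It travels with the nest, and its axes are those of the stand
- valve_left (a point): Left valve: the point where its bore axis meets the top of the block (79 mm above the bench); bore vertical. A brass sleeve of 26 mm outside and 18 mm inside diameter stands out of the block along the bore, by 24 to 36 mm: it is screwed in to a depth that differs from valve to valve and is not told. In every sleeve a steel spool 15 mm across lies 16 mm below the sleeve's mouth; it gives against a spring (3 N at the start, 6.5 N at the end) by 7 mm and then bottoms hard
- valve_middle (a point): Middle valve, on the sloping front face of the block: the point where its bore axis meets that face (67.5 mm above the bench). Same sleeve and spool as the left valve, with its own unknown sleeve depth, but its bore is slanted: seen from the block, its outward direction leans 30 degrees (0.524 rad) from vertical towards the stand's -x (towards the robot), so the probe has to be tilted to go in
- valve_right (a point): Right valve: as the left one, 66 mm to its right, vertical bore, its own unknown sleeve depth. All three valve points travel with the nest; their axes are those of the stand
- spool_left (a joint): How far the left spool is pushed in along its bore, in m: 0 = sprung out, 0.007 = bottomed
- spool_middle (a joint): The same for the slanted middle spool
- spool_right (a joint): The same for the right spool
- probe_grip (a point): Hand probe, 130 mm long, 0.16 kg, upright at the start: this is the middle of its dark handle (20 mm diameter, from 57 to 130 mm above the tip; this point is 93 mm above the tip). Under the handle a steel collar of 37 mm diameter, 5 mm thick (52 to 57 mm above the tip), then a brass shank of 10 mm narrowing to 8 mm at the tip. Its z axis runs from tip to handle
- probe_tip (a point): Tip of the hand probe (8 mm diameter, slightly rounded end)
- stand_mouth (a point): Centre of the mouth of the probe's bench stand: an aluminium tube, 34 mm outside and 26 mm inside diameter, on a dark round foot of 88 mm, on the right half of the bench. The mouth is 72 mm above the bench. The probe hangs in it by its collar, which lies on the rim, so that its tip is then 52 mm below the mouth (20 mm above the bench)
- probe: The hand probe itself, origin at its tip (see probe_tip). Note for carrying it: between its bench stand and the test stand lie two big fixed gearbox housings (y from about -0.17 to 0.27 m), up to 0.29 m high near the robot and 0.34 m high farther back; the tip and the fingers must pass above them
Things that resemble listed ones, but are neither listed nor needed, are in the scene too. What is shaped like the probe but turquoise is not meant.

How it is judged:
By the outcome, as a careful person would: the job done as asked, in the order asked, and still so for the second after the job is handed in, with the robot touching nothing.
It also fails if it takes over 72 s, if anything falls off the work surface, if the arm or the gripper's body presses on something with over 40 N, if the wrist force passes 120 N, or if a joint passes its speed limit or range.

## Working session

There is one attempt and no reset: what is moved stays moved. The work goes in short steps, Python scripts to look and compute and a shell command to move; the robot and the scene stay as the last step left them, time stands still between calls to the robot, and variables do not carry over. Pictures are saved under pics/ and viewed, and the job is handed in when it is done.

```bash
ls; mkdir -p pics
python3 - <<'E'
from workcell import state, imaging, job, env
import cv2, numpy as np
print(state()); print(env.grip_depth)
for n in("side","top"):
    p,d=imaging.grab_frame(n); cv2.imwrite(f"pics/{n}0.png",p[:,:,::-1]); np.savez(f"{n}0.npz",p=p,d=d)
    c=imaging.camera_info(n); print(n,c, (d>0).mean())
E
```

```text
pics
{'time_s': 0.0, 'qpos': array([-7.72930084e+01,  1.83509803e+01,  8.97072924e+01, -7.25974835e-05,
        7.20427238e+01, -1.14696870e+00]), 'qvel': array([-0.02083286, -0.0791213 , -0.0128336 ,  0.02659047, -0.03451122,
       -0.01638571]), 'effort': array([-1.12627797e-03, -4.12468386e+01, -2.31974852e+01,  7.25046219e-02,
        4.55814740e-02, -1.43739530e-04]), 'ee_pos': array([ 137.56083851, -557.77931622,  213.12089396]), 'ee_rot': array([-9.01009777e+01,  1.95264274e-03, -1.66146019e+02]), 'force': array([0.48472568, 0.24342576, 0.09880468]), 'torque': array([ 0.01350714,  0.00564184, -0.01870789]), 'gripper_width': 91.29314607319351}
18.8
side {'fx': 487.93190769141705, 'fy': 487.93190769141705, 'cx': 316.8861746844065, 'cy': 192.18329054156382, 'R': array([[ 0.80974309, -0.58678367,  0.00102258],
       [-0.4780288 , -0.66067343, -0.57879106],
       [ 0.34030074,  0.46818324, -0.81547524]]), 't': array([-323.93321929,  304.04751965, 1156.59795287])} 0.99612890625
top {'fx': 382.8981078087828, 'fy': 382.8981078087828, 'cx': 316.0192917560238, 'cy': 195.51068319354508, 'R': array([[-1.11120965e-02, -9.99938117e-01, -5.32592793e-04],
       [-9.91102737e-01,  1.10845565e-02, -1.32636710e-01],
       [ 1.32634405e-01, -9.46017739e-04, -9.91164577e-01]]), 't': array([  65.75802103,  469.12111743, 1079.24725681])} 0.99609375
```

View pics/side0.png

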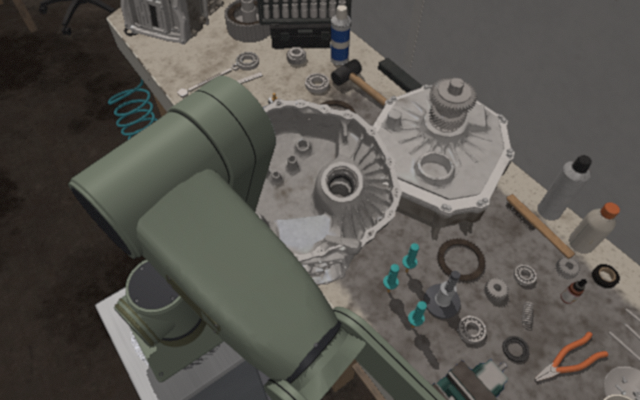

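View pics/top0.png

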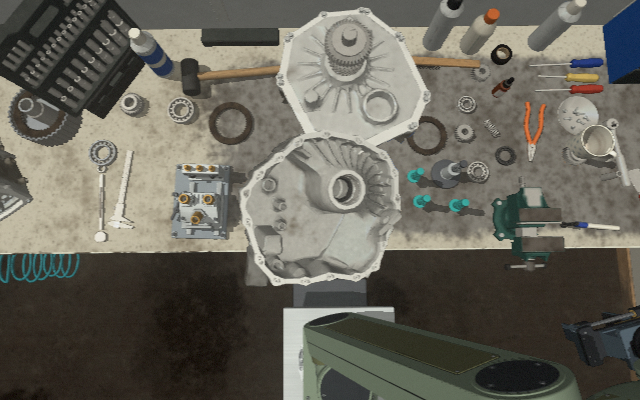

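The top view shows the test stand at about (200,200). The dark-handled probe is in its stand at about (447,172), with three turquoise look-alikes at (417,175), (421,201) and (461,205). I'll enlarge both areas.

Run:
```python
import cv2, numpy as np
t=cv2.imread("pics/top0.png"); s=cv2.imread("pics/side0.png")
a=cv2.resize(t[150:250,150:250],(600,600),interpolation=cv2.INTER_CUBIC)
b=cv2.resize(t[140:230,390:510],(800,600),interpolation=cv2.INTER_CUBIC)
c=cv2.resize(s[230:350,370:530],(800,600),interpolation=cv2.INTER_CUBIC)
for n,i in zip("abc",(a,b,c)): cv2.imwrite(f"pics/crop_{n}.png",i)
```

```text
(no output)
```

View pics/crop_a.png

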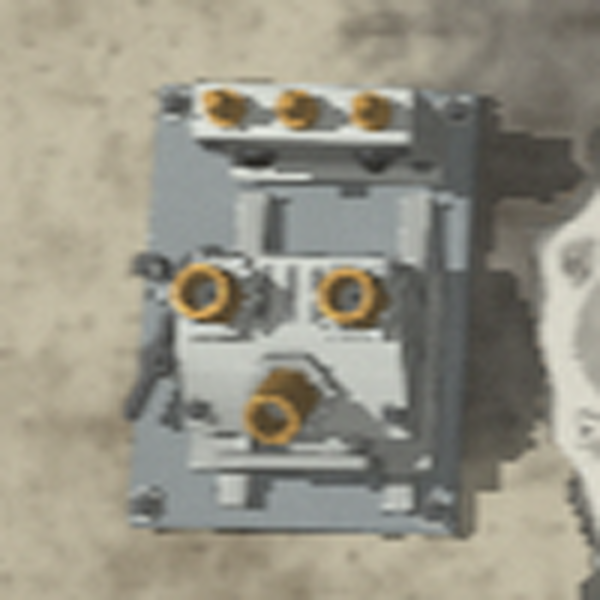

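View pics/crop_b.png

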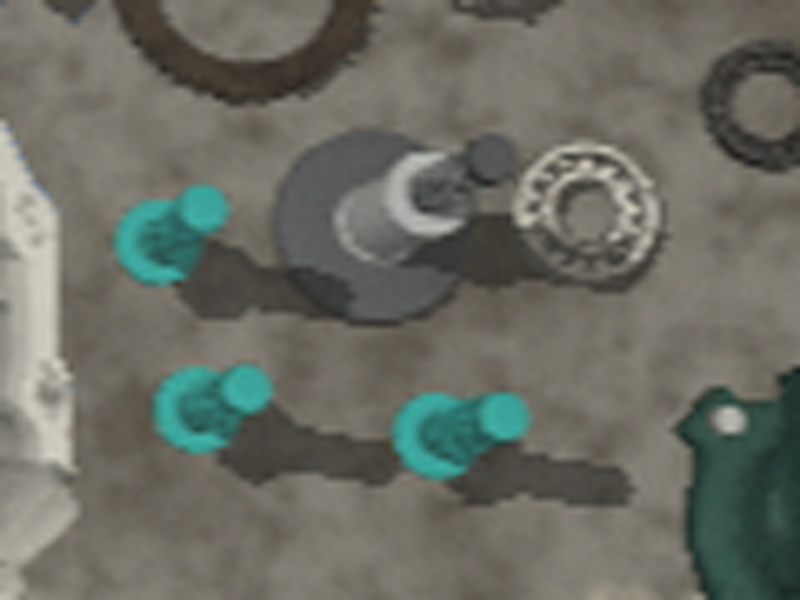

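View pics/crop_c.png

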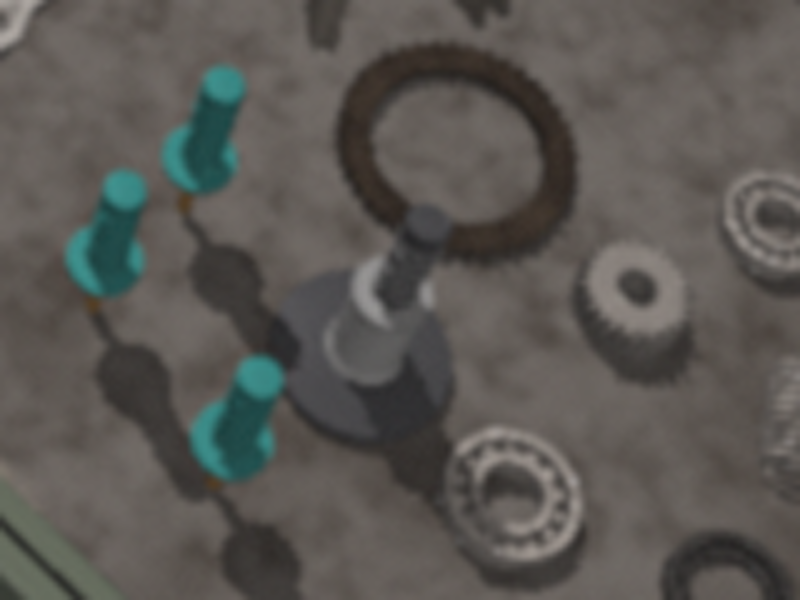

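```bash
cat > h.py <<'E'
import numpy as np, cv2
from workcell import state, imaging, job, env
def ray(n,u,v):
    c=imaging.camera_info(n); R=np.array(c["R"]);t=np.array(c["t"])
    o=-R.T@t; d=R.T@np.array([(u-c["cx"])/c["fx"],(v-c["cy"])/c["fy"],1.0]); return o,d
def atz(n,u,v,z):
    o,d=ray(n,u,v); return o+d*(z-o[2])/d[2]
def atd(n,u,v,dep):
    o,d=ray(n,u,v); return o+d*dep
def cloud(n,dep):
    c=imaging.camera_info(n); R=np.array(c["R"]);t=np.array(c["t"])
    v,u=np.mgrid[:400,:640]
    P=np.stack([(u-c["cx"])/c["fx"]*dep,(v-c["cy"])/c["fy"]*dep,dep],-1)
    return (P-t)@R
def tri(u1,v1,u2,v2):
    o1,d1=ray("top",u1,v1);o2,d2=ray("side",u2,v2)
    A=np.stack([d1,-d2],1); s=np.linalg.lstsq(A,o2-o1,rcond=None)[0]
    p,q=o1+s[0]*d1,o2+s[1]*d2; return (p+q)/2,np.linalg.norm(p-q)
def proj(n,X):
    c=imaging.camera_info(n); x=np.array(c["R"])@np.array(X)+np.array(c["t"]); return c["fx"]*x[0]/x[2]+c["cx"],c["fy"]*x[1]/x[2]+c["cy"]
E
python3 - <<'E'
from h import *
np.set_printoptions(suppress=True,precision=1)
T=np.load("top0.npz");p,d=T["p"],T["d"];C=cloud("top",d)
hsv=cv2.cvtColor(p,cv2.COLOR_RGB2HSV)
# brass
m=((hsv[...,0]>10)&(hsv[...,0]<28)&(hsv[...,1]>130)&(hsv[...,2]>90)).astype(np.uint8)
m[:, :150]=0;m[:,250:]=0;m[:155]=0;m[235:]=0
n,l,s,c=cv2.connectedComponentsWithStats(m)
for i in range(1,n):
    if s[i,4]>8:
        z=C[l==i][:,2]; print("brass",c[i],s[i],np.percentile(z,[5,25,50,75,95]))
for k in [(150,167),(226,167),(175,234),(226,234)]: pass
# plate corners from crop a: px=150+x/6
for nm,(x,y) in dict(BL=(148,502),BR=(438,505),TL=(175,104),TR=(458,108)).items():
    print("screw",nm,atz("top",150+x/6-.5+.08,150+y/6-.5+.08,14))
for nm,(x,y) in dict(cBL=(130,528),cBR=(463,535),cTL=(158,86)).items():
    print("corner",nm,atz("top",150+x/6-.42,150+y/6-.42,12))
for nm,(x,y) in dict(pl=(190,470),pr=(366,470),pl2=(190,450),pr2=(366,455)).items():
    u,v=150+x/6-.42,150+y/6-.42
    print("push",nm,atz("top",u,v,64), C[int(round(v)),int(round(u))])
# probe: crop b scale 6.667
f=lambda x,y:(390+x/6.6667-.42,140+y/6.6667-.42)
g=lambda x,y:(370+x/5-.4,230+y/5-.4)
print("handle top", atz("top",*f(492,158),150), atz("side",*g(429,222),150), tri(*f(492,158),*g(429,222)))
print("foot", atz("top",*f(368,226),5), atz("side",*g(367,356),5))
print("collar/mouth", atz("top",*f(428,193),75), atz("side",*g(393,287),75))
for q in [(205,210),(246,389),(504,417)]: print("turq top",atz("top",*f(*q),150),C[int(f(*q)[1]),int(f(*q)[0])])
for q in [(222,85),(125,190),(260,378)]: print("turq side",atz("side",*g(*q),150))
print(C[163,463],)
E
```

```text
brass [185.9 167.7] [184 165   6   6  12] [ 86.4  88.5 104.8 106.1 108.5]
brass [198.6 167.9] [197 165   5   6  14] [ 86.4  89.6  93.  105.7 108.1]
brass [210.2 168.2] [209 166   4   6  12] [ 87.8  89.7 100.9 103.7 105.6]
brass [183.7 198.3] [180 194   8   9  27] [102.2 103.6 105.9 107.2 108.6]
brass [207.6 199.1] [204 195   8   9  27] [103.1 104.4 105.9 107.8 110.2]
brass [196.1 217.5] [192 212   8  12  26] [ 80.   89.5  94.3  99.3 101.9]
screw BL [366. 474.  14.]
screw BR [363.  333.4  14. ]
screw TL [562.6 468.1  14. ]
screw TR [559.  327.6  14. ]
corner cBL [353.7 483.   12. ]
corner cBR [348.5 321.5  12. ]
corner cTL [572.2 477.6  12. ]
push pl [378.7 436.6  64. ] [381.3 456.6   9. ]
push pr [377.8 355.   64. ] [377.5 354.   63.2]
push pl2 [387.9 437.   64. ] [390.  456.7   9.8]
push pr2 [384.7 355.2  64. ] [387.1 359.8  42.9]
handle top [ 534.7 -325.8  150. ] [ 534.8 -327.9  150. ] (array([ 535.7, -327.2,  147.4]), np.float64(1.0113110581013187))
foot [ 535.5 -325.5    5. ] [ 537.2 -330.7    5. ]
collar/mouth [ 536.2 -327.5   75. ] [ 538.  -325.9   75. ]
turq top [ 515.2 -212.2  150. ] [ 519.1 -216.6  131.4]
turq top [ 444.4 -224.8  150. ] [ 449.4 -229.5  130. ]
turq top [ 432.4 -324.1  150. ] [ 435.  -331.5  129.9]
turq side [ 507.9 -224.7  150. ]
turq side [ 437.7 -238.6  150. ]
turq side [ 426.  -337.5  150. ]
[ 535.3 -324.6  150.7]
```

```bash
cat >> h.py <<'E'
from scipy.spatial.transform import Rotation as Ro
def plan(pos,rot,verbose=True):
    s=state(); R0=Ro.from_euler('xyz',s["ee_rot"],degrees=True); R1=Ro.from_euler('xyz',rot,degrees=True)
    d=R0.inv().apply(np.array(pos)-s["ee_pos"])/10; w=(R0.inv()*R1).as_rotvec(degrees=True)
    print("t",round(s["time_s"],2),"pos",s["ee_pos"].round(1),"rot",s["ee_rot"].round(1),"q",s["qpos"].round(0),"F",s["force"].round(1),"w",round(s["gripper_width"],1))
    print(" delta cm",d.round(2),"twist",w.round(1)); return d,w
YAW=-1.7
def srot(tilt=0,yaw=YAW):
    return (Ro.from_euler('z',yaw,degrees=True)*Ro.from_euler('y',-tilt,degrees=True)*Ro.from_euler('x',-90,degrees=True)).as_euler('xyz',degrees=True)
E
python3 - <<'E'
from h import *
np.set_printoptions(suppress=True,precision=1)
T=np.load("top0.npz");p,d=T["p"],T["d"];C=cloud("top",d)
L=atz("top",183.9,198.3,106);R=atz("top",207.8,199.1,106);print(L,R,L-R,(L+R)/2)
print("mid mouth",atz("top",150+273/6-.42,150+418/6-.42,95))
print(C[192:205,176:216:1,2].round(0).astype(int))
print(C[208:234,180:216,2].round(0).astype(int))
print(plan([500,-100,400],srot(0)))
print(srot(0),srot(30))
E
```

```text
[456.2 417.5 106. ] [453.3 352.9 106. ] [ 2.9 64.6  0. ] [454.8 385.2 106. ]
mid mouth [400.1 389.1  95. ]
[[  24   11    9    9   12   85   86   79   37   36   39   36   34   31
    35   32   29   35   34   33   37   25   30   28   10    8   14   12
    10   14    9   14   12    9   11   10    7   13   10   15]
 [  29   20   12    9   89   81   86   86   86   89   87   82   84   86
    84   78   78   78   76   78   77   78   77   79   76   80   82   81
    80   79   76   83   87   86   86   88   85   84   89   85]
 [  29   22   11   14   85   89  102  104  104  105  108   88   85   85
    84   86   78   77   81   82   78   83 1132   77   78   79   81   75
    80   78   86   85  108   82   86   85   85   86   83   86]
 [  29   23   11   10   11  105  108  106  101  106  103  103   89   76
    82   85   81   81   79   82   80   78   78   80   78   77   81   78
    80  108  107  106  103  107  107   96   88   87   89   82]
 [  14   11    9   12  103  102   92   96   88   83  106  104  102   93
    83   84   87   82   79   79   80   80   78   79   78   80   82   81
   106  108  103  101
[... 6144 characters left out ...]
     9   15   14   12   11    8    9   23]
 [  13   12   13   12   13   13   12   21   24   21   20   21   18   11
     4    9   12    8   15   11   10   12    9   11    9   11   12    8
    13   14   12    7   13   13   22   20]
 [  11    5   11   13   13   14   14   19   22   23   20   24   11    9
    13   10   10   13   12   12   12   10   10   12   10   13    9    9
    12   13    8   12   12   14   20   22]]
t 0.1 pos [ 137.6 -557.8  213.2] rot [ -90.1    0.  -166.1] q [-77.  18.  90.  -0.  72.  -1.] F [-0.  -1.2  0.8] w 91.1
 delta cm [-46.1 -18.6 -35.8] twist [   0.  -164.4   -0.1]
(array([-46.2, -18.6, -35.8]), array([   0. , -164.4,   -0.1]))
[-90.    0.   -1.7] [-90.  -30.   -1.7]
```

Candidates for the probe:
- Turquoise ones at (417,175), (421,201) and (461,205), which are not meant.
- The dark-handled one hanging in the aluminium tube, handle top at top-view (463,163). The crop confirms it: dark handle, tube and round foot. Its axis is at about (535.5,-327).

The test stand's yaw is about -2°. The push face is centred at about (378,388).

Next I travel over the housings.

```bash
sed -i 's/^YAW=.*/YAW=-2.0/' h.py
python3 - <<'E'
from h import *
plan([310,-460,370],srot(0,-131));
E
```

```text
t 0.1 pos [ 137.6 -557.8  213.2] rot [ -90.1    0.  -166.1] q [-77.  18.  90.  -0.  72.  -1.] F [-0.  -1.2  0.8] w 91.1
 delta cm [-19.08 -15.67  -5.4 ] twist [  0.1 -35.1  -0. ]
```

```bash
python3 -m pendant '[{"delta_pos":[-19,-16,-5.4],"twist":[0,-35,0],"grip":0},{"delta_pos":[-19,-16,-5.4],"twist":[0,-35,0],"grip":0},{"delta_pos":[-19,-16,-5.4],"twist":[0,-35,0],"grip":0},{"delta_pos":[-19,-16,-5.4],"twist":[0,-35,0],"grip":0},{"delta_pos":[-19,-16,-5.4],"twist":[0,-35,0],"grip":0}]' 40; python3 -c "
from h import *
plan([450,-250,420],srot(0,-90))"
```

```text
time_s: 0.6
ee_pos: [307.4, -460.8, 372.3]
ee_rot: [-90.0, 0.0, -131.0]
force: [-0.2, -0.7, -0.2]
gripper_width: 53.9
t 0.6 pos [ 307.4 -460.8  372.3] rot [ -90.    0. -131.] q [-57.  13.  74.  -0.  92. -16.] F [-0.2 -0.7 -0.2] w 53.9
 delta cm [-25.27  -4.77  -3.07] twist [  0. -41.  -0.]
```

```bash
python3 -m pendant '[{"delta_pos":[-25,-5,-3],"twist":[0,-41,0],"grip":0},{"delta_pos":[-25,-5,-3],"twist":[0,-41,0],"grip":0},{"delta_pos":[-25,-5,-3],"twist":[0,-41,0],"grip":0},{"delta_pos":[-25,-5,-3],"twist":[0,-41,0],"grip":0},{"delta_pos":[-25,-5,-3],"twist":[0,-41,0],"grip":0}]'; python3 -c "
from h import *
plan([470,0,420],srot(0,-50))"
```

```text
time_s: 1.1
ee_pos: [445.2, -257.5, 420.1]
ee_rot: [-90.0, 0.0, -89.9]
force: [1.7, 0.2, -0.3]
gripper_width: 14.2
t 1.1 pos [ 445.2 -257.5  420.1] rot [-90.    0.  -89.9] q [-31.  10.  73.  -0.  98. -31.] F [ 1.7  0.2 -0.3] w 14.2
 delta cm [-2.575e+01  1.000e-02  2.540e+00] twist [  0.  -39.9  -0. ]
```

```bash
python3 -m pendant '[{"delta_pos":[-25.7,0,2.5],"twist":[0,-40,0],"grip":0},{"delta_pos":[-25.7,0,2.5],"twist":[0,-40,0],"grip":0},{"delta_pos":[-25.7,0,2.5],"twist":[0,-40,0],"grip":0},{"delta_pos":[-25.7,0,2.5],"twist":[0,-40,0],"grip":0},{"delta_pos":[-25.7,0,2.5],"twist":[0,-40,0],"grip":0}]'; python3 -c "
from h import *
plan([400,230,420],srot(0,-20))"
```

```text
time_s: 1.6
ee_pos: [469.0, -8.7, 419.7]
ee_rot: [-90.0, 0.0, -49.9]
force: [0.9, -0.1, 0.2]
gripper_width: 0.4
t 1.6 pos [469.   -8.7 419.7] rot [-90.    0.  -49.9] q [ -2.   5.  78.  -0.  97. -43.] F [ 0.9 -0.1  0.2] w 0.4
 delta cm [-22.7   -0.03  10.1 ] twist [  0.  -29.9  -0. ]
```

```bash
python3 -m pendant '[{"delta_pos":[-22.7,0,10],"twist":[0,-30,0],"grip":0},{"delta_pos":[-22.7,0,10],"twist":[0,-30,0],"grip":0},{"delta_pos":[-22.7,0,10],"twist":[0,-30,0],"grip":0},{"delta_pos":[-22.7,0,10],"twist":[0,-30,0],"grip":0},{"delta_pos":[-22.7,0,10],"twist":[0,-30,0],"grip":0}]'; python3 -c "
from h import *
plan([335,392,300],srot(15,-2))"
```

```text
time_s: 2.1
ee_pos: [399.5, 229.5, 419.7]
ee_rot: [-90.0, 0.0, -20.1]
force: [1.6, -0.5, -0.1]
gripper_width: 0.0
t 2.1 pos [399.5 229.5 419.7] rot [-90.    0.  -20.1] q [ 28.   4.  79.  -0.  97. -41.] F [ 1.6 -0.5 -0.1] w 0.0
 delta cm [-11.64  11.97  13.05] twist [  2.4 -18.  -14.9]
```

```bash
python3 -m pendant '[{"delta_pos":[-11.6,12,13],"twist":[2.4,-18,-15],"grip":0},{"delta_pos":[-11.6,12,13],"twist":[2.4,-18,-15],"grip":0},{"delta_pos":[-11.6,12,13],"twist":[2.4,-18,-15],"grip":0},{"delta_pos":[-11.6,12,13],"twist":[2.4,-18,-15],"grip":0},{"delta_pos":[-11.6,12,13],"twist":[2.4,-18,-15],"grip":0}]'; python3 -c "
from h import *
plan([335,390,90],srot(30))"
```

```text
time_s: 2.6
ee_pos: [333.2, 391.3, 295.8]
ee_rot: [-90.3, -14.9, -1.7]
force: [0.2, -0.1, 0.1]
gripper_width: -0.0
t 2.6 pos [333.2 391.3 295.8] rot [-90.3 -14.9  -1.7] q [ 57.   6.  95. -13.  71. -28.] F [ 0.2 -0.1  0.1] w -0.0
 delta cm [-5.1  19.94 -0.03] twist [  0.2   0.3 -15.1]
```

```bash
python3 -m pendant '[{"delta_pos":[-5.1,20,0],"twist":[0.2,0.3,-15],"grip":0},{"delta_pos":[-5.1,20,0],"twist":[0.2,0.3,-15],"grip":0},{"delta_pos":[-5.1,20,0],"twist":[0.2,0.3,-15],"grip":0},{"delta_pos":[-5.1,20,0],"twist":[0.2,0.3,-15],"grip":0},{"delta_pos":[-5.1,20,0],"twist":[0.2,0.3,-15],"grip":0}]'
python3 - <<'E'
from h import *
plan([340,390,39],srot(30))
for n in ("side","top"):
    p,d=imaging.grab_frame(n); cv2.imwrite(f"pics/{n}1.png",p[:,:,::-1])
    np.savez(f"{n}1.npz",p=p,d=d)
t=cv2.imread("pics/top1.png")
cv2.imwrite("pics/crop1.png",cv2.resize(t[150:250,150:250],(600,600),interpolation=cv2.INTER_CUBIC))
E
```

```text
time_s: 3.1
ee_pos: [338.2, 386.1, 88.7]
ee_rot: [-90.2, -29.9, -2.1]
force: [0.8, -0.4, 1.3]
gripper_width: 0.3
t 3.1 pos [338.2 386.1  88.7] rot [-90.2 -29.9  -2.1] q [ 65.  17. 121. -47.  39.  13.] F [ 0.8 -0.4  1.3] w 0.3
 delta cm [-2.34  4.39  0.41] twist [ 0.3 -0.1 -0.1]
```

View pics/side1.png

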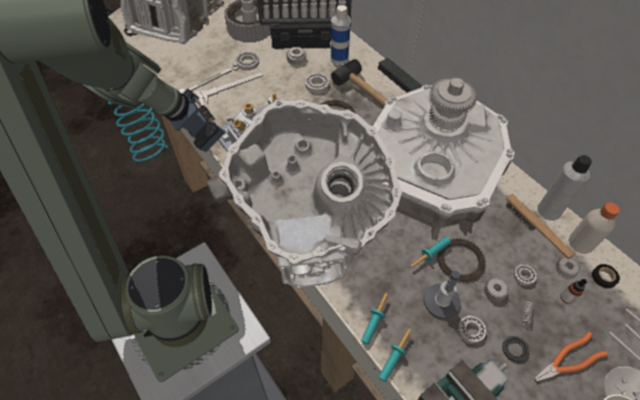

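View pics/crop1.png

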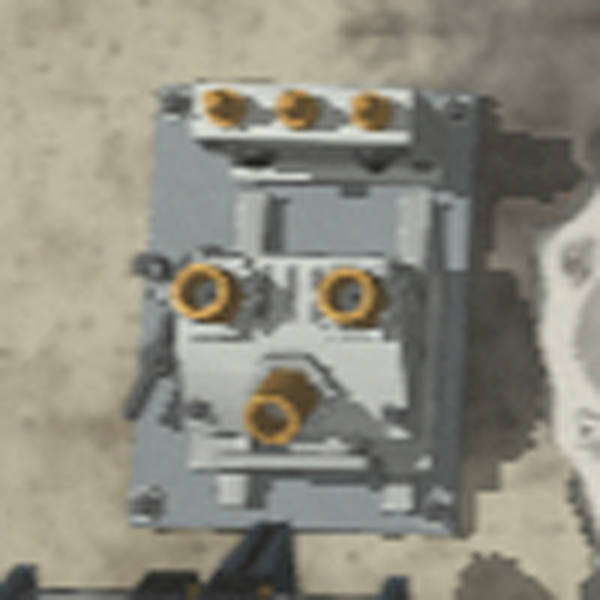

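The fingers are in front of the push plate and aligned with it. The turquoise distractors have tipped over at side-view (375,320), (395,355) and (430,252), so I'll avoid those.

```bash
python3 -m pendant '[{"delta_pos":[-2.3,4.4,0.2],"twist":[0,0,0],"grip":0},{"delta_pos":[-2.3,4.4,0.2],"twist":[0,0,0],"grip":0},{"delta_pos":[-2.3,4.4,0.2],"twist":[0,0,0],"grip":0},{"delta_pos":[-2.3,4.4,0.2],"twist":[0,0,0],"grip":0},{"delta_pos":[-2.3,4.4,0.2],"twist":[0,0,0],"grip":0}]'; python3 -c "
from h import *
plan([365,387,39],srot(30));plan([408,385.5,39],srot(30))"
```

```text
time_s: 3.7
ee_pos: [342.6, 392.9, 46.6]
ee_rot: [-89.4, -30.3, -2.6]
force: [-0.5, 0.1, 0.2]
gripper_width: 0.3
t 3.7 pos [342.6 392.9  46.6] rot [-89.4 -30.3  -2.6] q [ 65.  21. 124. -54.  35.  23.] F [-0.5  0.1  0.2] w 0.3
 delta cm [ 1.57  1.79 -0.51] twist [-0.3 -0.5  0.3]
t 3.7 pos [342.6 392.9  46.6] rot [-89.4 -30.3  -2.6] q [ 65.  21. 124. -54.  35.  23.] F [-0.5  0.1  0.2] w 0.3
 delta cm [ 5.29  3.96 -0.49] twist [-0.3 -0.5  0.3]
```

```bash
python3 -m pendant '[{"delta_pos":[0.3,0.4,-0.1],"twist":[0,0,0],"grip":0},{"delta_pos":[0.6,0.8,-0.2],"twist":[0,0,0],"grip":0},{"delta_pos":[0.9,1.2,-0.3],"twist":[0,0,0],"grip":0},{"delta_pos":[1.2,1.5,-0.4],"twist":[0,0,0],"grip":0},{"delta_pos":[1.6,1.8,-0.5],"twist":[-0.3,-0.5,0.3],"grip":0}]'; python3 -c "
from h import *
plan([408,386,39],srot(30))"
```

```text
time_s: 4.2
ee_pos: [364.4, 385.6, 36.0]
ee_rot: [-90.3, -29.8, -1.8]
force: [-4.5, 0.7, 2.9]
gripper_width: 0.5
t 4.2 pos [364.4 385.6  36. ] rot [-90.3 -29.8  -1.8] q [ 62.  23. 123. -56.  33.  21.] F [-4.5  0.7  2.9] w 0.5
 delta cm [3.93 1.9  0.19] twist [ 0.2  0.2 -0.2]
```

```bash
python3 -m pendant '[{"delta_pos":[0.5,0.3,0],"twist":[0,0,0],"grip":0},{"delta_pos":[1.1,0.6,0],"twist":[0,0,0],"grip":0},{"delta_pos":[1.7,0.9,0],"twist":[0,0,0],"grip":0},{"delta_pos":[2.2,1.2,0],"twist":[0,0,0],"grip":0},{"delta_pos":[2.8,1.5,0],"twist":[0,0,0],"grip":0}]'; python3 -c "
from h import *
plan([408,386,37],srot(30))"
```

```text
time_s: 4.7
ee_pos: [395.2, 384.5, 36.3]
ee_rot: [-90.2, -29.7, -1.9]
force: [-6.7, 1.3, -0.9]
gripper_width: 0.3
t 4.7 pos [395.2 384.5  36.3] rot [-90.2 -29.7  -1.9] q [ 58.  23. 122. -55.  32.  17.] F [-6.7  1.3 -0.9] w 0.3
 delta cm [1.14 0.57 0.19] twist [ 0.1  0.1 -0.3]
```

```bash
python3 -m pendant '[{"delta_pos":[0.3,0.17,0],"twist":[0,0,0],"grip":0},{"delta_pos":[0.6,0.33,0],"twist":[0,0,0],"grip":0},{"delta_pos":[0.8,0.45,0],"twist":[0,0,0],"grip":0},{"delta_pos":[1.0,0.55,0],"twist":[0,0,0],"grip":0},{"delta_pos":[1.1,0.6,0],"twist":[0,0,0],"grip":0}]'; python3 -c "
from h import *
plan([408,386,37],srot(30))"
```

```text
time_s: 5.2
ee_pos: [407.7, 384.1, 36.4]
ee_rot: [-90.2, -29.7, -1.9]
force: [-5.8, 1.1, -2.0]
gripper_width: 0.4
t 5.2 pos [407.7 384.1  36.4] rot [-90.2 -29.7  -1.9] q [ 57.  24. 121. -55.  31.  16.] F [-5.8  1.1 -2. ] w 0.4
 delta cm [ 0.05 -0.04  0.19] twist [ 0.2  0.1 -0.3]
```

```bash
python3 -m pendant '[{"delta_pos":[0.09,0.05,0],"twist":[0,0,0],"grip":0},{"delta_pos":[0.09,0.05,0],"twist":[0,0,0],"grip":0},{"delta_pos":[0.17,0.1,0],"twist":[0,0,0],"grip":0},{"delta_pos":[0.17,0.1,0],"twist":[0,0,0],"grip":0},{"delta_pos":[0.17,0.1,0],"twist":[0,0,0],"grip":0}]'
python3 - <<'E'
from h import *
print(state()["force"])
p,d=imaging.grab_frame("top"); np.savez("top2.npz",p=p,d=d)
cv2.imwrite("pics/crop2.png",cv2.resize(p[150:250,150:250,::-1],(600,600),interpolation=cv2.INTER_CUBIC))
E
```

```text
time_s: 5.7
ee_pos: [408.8, 384.0, 36.2]
ee_rot: [-90.2, -29.6, -1.9]
force: [-10.8, 1.7, 1.5]
gripper_width: 0.4
[-10.79103778   1.70776027   1.50046904]
```

View pics/crop2.png

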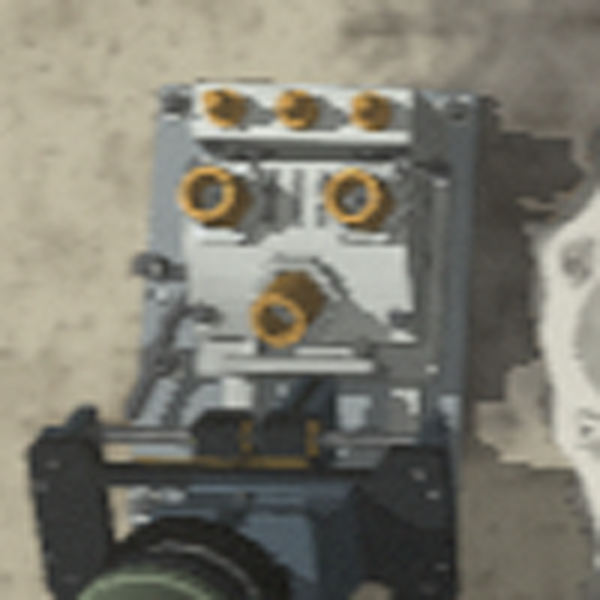

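```bash
python3 -m pendant '[{"delta_pos":[0.09,0.05,0],"twist":[0,0,0],"grip":0},{"delta_pos":[0.09,0.05,0],"twist":[0,0,0],"grip":0},{"delta_pos":[0.17,0.1,0],"twist":[0,0,0],"grip":0},{"delta_pos":[0.17,0.1,0],"twist":[0,0,0],"grip":0},{"delta_pos":[0.17,0.1,0],"twist":[0,0,0],"grip":0}]'
python3 - <<'E'
from h import *
a=atz("top",184.0,198.3,106)
print(state()["force"],np.load("top2.npz")["p"].shape)
for f in("top0.npz","top2.npz"):
    p=np.load(f)["p"];hsv=cv2.cvtColor(p,cv2.COLOR_RGB2HSV)
    m=((hsv[...,0]>10)&(hsv[...,0]<28)&(hsv[...,1]>130)&(hsv[...,2]>90)).astype(np.uint8)
    m[:, :150]=0;m[:,250:]=0;m[:174]=0;m[225:]=0
    n,l,s,c=cv2.connectedComponentsWithStats(m)
    for i in range(1,n):
        if s[i,4]>8: print(c[i],atz("top",*c[i],106))
E
```

```text
time_s: 6.25
ee_pos: [409.2, 384.0, 36.0]
ee_rot: [-90.1, -29.5, -1.9]
force: [-19.6, 0.7, 5.8]
gripper_width: 0.4
[-19.60849507   0.7248884    5.75588353] (400, 640, 3)
[183.66666667 198.25925926] [456.33238569 418.17764377 106.        ]
[207.55555556 199.07407407] [453.39224035 353.58267298 106.        ]
[196.07692308 217.46153846] [404.00297185 383.06967324 106.        ]
[184.65384615 182.11538462] [500.52706081 417.03126039 106.        ]
[208.45454545 182.13636364] [499.74485147 352.36729669 106.        ]
[196.51612903 201.96774194] [445.85624327 383.15861558 106.        ]
```

The push has gone solid at 19.6 N after about 45 mm of travel, so the nest is against the manifold. I'll back off and check that the pawl holds.

```bash
python3 -m pendant '[{"delta_pos":[-0.4,-0.2,0],"twist":[0,0,0],"grip":0},{"delta_pos":[-1.0,-0.6,0],"twist":[0,0,0],"grip":0},{"delta_pos":[-2,-1.2,0],"twist":[0,0,0],"grip":0},{"delta_pos":[-3.5,-2,0],"twist":[0,0,0],"grip":0},{"delta_pos":[-5,-3,0],"twist":[0,0,0],"grip":0}]'
python3 - <<'E'
from h import *
p,d=imaging.grab_frame("top"); np.savez("top3.npz",p=p,d=d)
cv2.imwrite("pics/crop3.png",cv2.resize(p[150:250,150:250,::-1],(600,600),interpolation=cv2.INTER_CUBIC))
p2,d=imaging.grab_frame("side"); cv2.imwrite("pics/side3.png",p2[:,:,::-1]);np.savez("side3.npz",p=p2,d=d)
hsv=cv2.cvtColor(p,cv2.COLOR_RGB2HSV)
m=((hsv[...,0]>10)&(hsv[...,0]<28)&(hsv[...,1]>130)&(hsv[...,2]>90)).astype(np.uint8)
m[:, :150]=0;m[:,250:]=0;m[:174]=0;m[225:]=0
n,l,s,c=cv2.connectedComponentsWithStats(m)
for i in range(1,n):
        if s[i,4]>8: print(c[i],atz("top",*c[i],106))
plan([320,386,330],srot(15,-15))
E
```

```text
time_s: 6.75
ee_pos: [353.9, 386.1, 38.7]
ee_rot: [-90.2, -29.8, -1.9]
force: [-0.2, -0.1, 0.1]
gripper_width: 0.3
[184.45833333 182.125     ] [500.50652219 417.56154085 106.        ]
[208.5        182.82142857] [497.85688238 352.19451895 106.        ]
[196.41935484 202.67741935] [443.93162668 383.36129094 106.        ]
t 6.85 pos [353.  386.3  38.7] rot [-90.3 -29.8  -1.7] q [ 63.  22. 124. -55.  33.  22.] F [-0.5 -0.8 -0.6] w 0.7
 delta cm [ 11.62 -26.91  -0.25] twist [-4.8 12.3 14.8]
```

View pics/crop3.png

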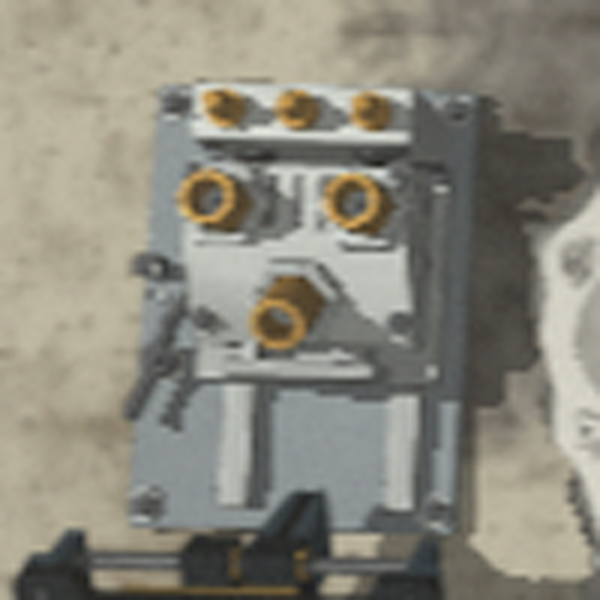

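View pics/side3.png

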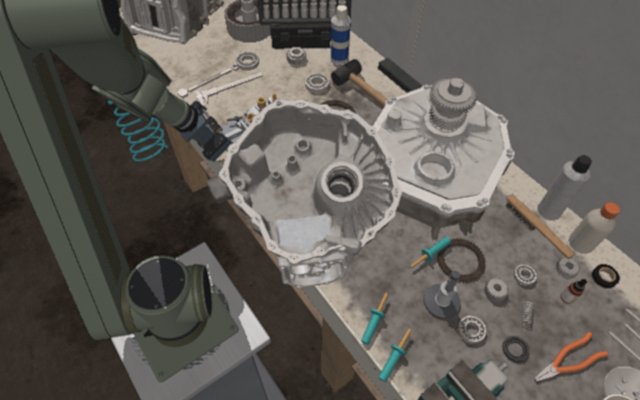

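The nest holds docked: it settled about 1.5 mm back, and the sleeves sit at about 43 mm of travel. Next I go back over the housings for the probe.

```bash
python3 -m pendant '[{"delta_pos":[11.6,-26.9,0],"twist":[-4.8,12.3,14.8],"grip":0},{"delta_pos":[11.6,-26.9,0],"twist":[-4.8,12.3,14.8],"grip":0},{"delta_pos":[11.6,-26.9,0],"twist":[-4.8,12.3,14.8],"grip":0},{"delta_pos":[11.6,-26.9,0],"twist":[-4.8,12.3,14.8],"grip":0},{"delta_pos":[11.6,-26.9,0],"twist":[-4.8,12.3,14.8],"grip":0}]'; python3 -c "
from h import *
plan([390,230,425],srot(0,-35))"
```

```text
time_s: 7.35
ee_pos: [333.2, 386.1, 256.7]
ee_rot: [-89.9, -15.0, -15.3]
force: [1.4, 0.9, 0.0]
gripper_width: 0.2
t 7.35 pos [333.2 386.1 256.7] rot [-89.9 -15.  -15.3] q [ 57.   8.  98. -15.  69. -13.] F [1.4 0.9 0. ] w 0.2
 delta cm [ 13.63 -13.79 -13.53] twist [-2.7 19.6 14.8]
```

```bash
python3 -m pendant '[{"delta_pos":[3.5,-6,-1.5],"twist":[-2.7,19.6,14.8],"grip":0},{"delta_pos":[13.6,-13.8,-13.5],"twist":[-2.7,19.6,14.8],"grip":0},{"delta_pos":[13.6,-13.8,-13.5],"twist":[-2.7,19.6,14.8],"grip":0},{"delta_pos":[13.6,-13.8,-13.5],"twist":[-2.7,19.6,14.8],"grip":0},{"delta_pos":[13.6,-13.8,-13.5],"twist":[-2.7,19.6,14.8],"grip":0}]'; python3 -c "
from h import *
plan([460,0,420],srot(0,-60))"
```

```text
time_s: 7.85
ee_pos: [390.5, 228.6, 424.2]
ee_rot: [-90.0, -0.1, -35.0]
force: [0.1, 0.5, -0.1]
gripper_width: 0.4
t 7.85 pos [390.5 228.6 424.2] rot [-90.   -0.1 -35. ] q [ 29.   3.  79.  -0.  97. -26.] F [ 0.1  0.5 -0.1] w 0.4
 delta cm [ 18.8    0.47 -14.74] twist [-0.  25.   0.1]
```

```bash
python3 -m pendant '[{"delta_pos":[18.8,0.4,-14.7],"twist":[0,25,0],"grip":0},{"delta_pos":[18.8,0.4,-14.7],"twist":[0,25,0],"grip":0},{"delta_pos":[18.8,0.4,-14.7],"twist":[0,25,0],"grip":0},{"delta_pos":[18.8,0.4,-14.7],"twist":[0,25,0],"grip":0},{"delta_pos":[18.8,0.4,-14.7],"twist":[0,25,0],"grip":0}]'; python3 -c "
from h import *
plan([500,-235,420],srot(0,-90))"
```

```text
time_s: 8.35
ee_pos: [459.8, -0.2, 418.7]
ee_rot: [-90.1, -0.1, -60.0]
force: [1.3, 0.8, 0.5]
gripper_width: 0.4
t 8.35 pos [ 4.598e+02 -2.000e-01  4.187e+02] rot [-90.1  -0.1 -60. ] q [ -1.   4.  79.  -0.  97. -31.] F [1.3 0.8 0.5] w 0.4
 delta cm [22.35 -0.06 -8.26] twist [ 0.  30.   0.2]
```

```bash
python3 -m pendant '[{"delta_pos":[22.3,0,-8.3],"twist":[0,30,0],"grip":0},{"delta_pos":[22.3,0,-8.3],"twist":[0,30,0],"grip":50},{"delta_pos":[22.3,0,-8.3],"twist":[0,30,0],"grip":100},{"delta_pos":[22.3,0,-8.3],"twist":[0,30,0],"grip":100},{"delta_pos":[22.3,0,-8.3],"twist":[0,30,0],"grip":100}]'; python3 -c "
from h import *
plan([535.5,-327,230],srot(0,-90))"
```

```text
time_s: 8.85
ee_pos: [499.5, -235.0, 418.6]
ee_rot: [-90.1, -0.1, -90.1]
force: [-0.1, 0.8, -0.6]
gripper_width: 29.6
t 8.85 pos [ 499.5 -235.   418.6] rot [-90.1  -0.1 -90.1] q [-26.  13.  68.  -0.  99. -26.] F [-0.1  0.8 -0.6] w 29.6
 delta cm [ 9.15 18.88  3.63] twist [ 0.1 -0.1  0.1]
```

```bash
python3 -m pendant '[{"delta_pos":[5,5,2],"twist":[0,0,0],"grip":100},{"delta_pos":[9.2,10,3.6],"twist":[0,0,0],"grip":100},{"delta_pos":[9.2,14,3.6],"twist":[0,0,0],"grip":100},{"delta_pos":[9.2,18.9,3.6],"twist":[0,0,0],"grip":100},{"delta_pos":[9.2,18.9,3.6],"twist":[0,0,0],"grip":100}]'
python3 - <<'E'
from h import *
plan([535.5,-327,93],srot(0,-90))
p,d=imaging.grab_frame("side"); cv2.imwrite("pics/side4.png",cv2.resize(p[180:360,340:560,::-1],(733,600)))
E
```

```text
time_s: 9.35
ee_pos: [533.6, -324.0, 224.4]
ee_rot: [-90.5, 0.1, -89.9]
force: [-0.3, 0.2, -0.8]
gripper_width: 69.6
t 9.35 pos [ 533.6 -324.   224.4] rot [-90.5   0.1 -89.9] q [-32.  23.  81.  -0.  76. -32.] F [-0.3  0.2 -0.8] w 69.6
 delta cm [ 0.33 13.14  0.29] twist [ 0.5  0.1 -0.1]
```

View pics/side4.png

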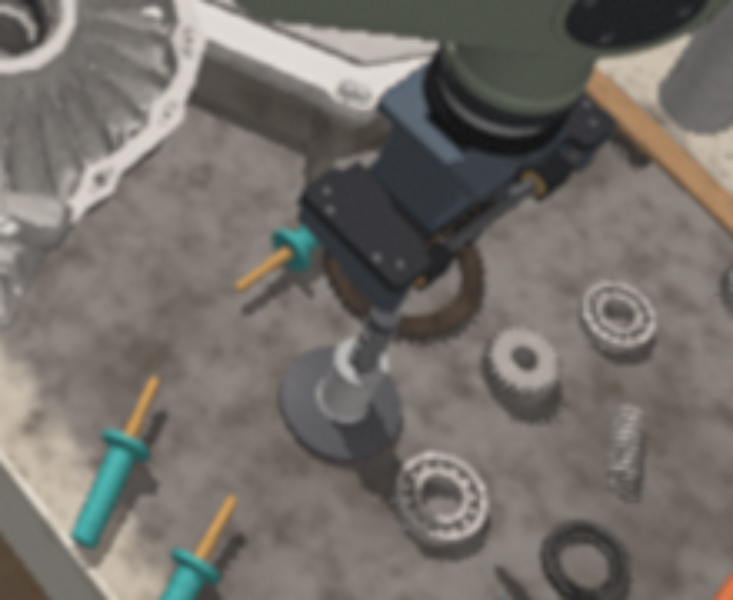

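```bash
python3 -m pendant '[{"delta_pos":[0,4,0],"twist":[0,0,0],"grip":100},{"delta_pos":[0,8,0],"twist":[0,0,0],"grip":100},{"delta_pos":[0,11,0],"twist":[0,0,0],"grip":100},{"delta_pos":[0,12.8,0],"twist":[0,0,0],"grip":100},{"delta_pos":[0,12.8,0],"twist":[0,0,0],"grip":100}]'
python3 - <<'E'
from h import *
plan([535.5,-327,92],srot(0,-90))
E
```

```text
time_s: 9.9
ee_pos: [534.7, -323.4, 100.2]
ee_rot: [-90.3, 0.0, -89.9]
force: [0.1, 0.8, 0.1]
gripper_width: 91.4
t 9.9 pos [ 534.7 -323.4  100.2] rot [-90.3   0.  -89.9] q [-32.  28.  92.  -0.  61. -32.] F [0.1 0.8 0.1] w 91.4
 delta cm [0.36 0.82 0.09] twist [ 0.3  0.1 -0. ]
```

```bash
python3 -m pendant '[{"delta_pos":[0.35,0.7,0.1],"twist":[0.3,0,0],"grip":100},{"delta_pos":[0.35,0.7,0.1],"twist":[0.3,0,0],"grip":50},{"delta_pos":[0.35,0.7,0.1],"twist":[0.3,0,0],"grip":20},{"delta_pos":[0.35,0.7,0.1],"twist":[0.3,0,0],"grip":0},{"delta_pos":[0.35,0.7,0.1],"twist":[0.3,0,0],"grip":0}]' 50; python3 -m pendant '[{"delta_pos":[0,0,0],"twist":[0,0,0],"grip":0},{"delta_pos":[0,0,0],"twist":[0,0,0],"grip":0},{"delta_pos":[0,0,0],"twist":[0,0,0],"grip":0},{"delta_pos":[0,0,0],"twist":[0,0,0],"grip":0},{"delta_pos":[0,0,0],"twist":[0,0,0],"grip":0}]' 50
python3 - <<'E'
from h import *
plan([535.5,-327,92],srot(0,-90))
E
```

```text
time_s: 10.4
ee_pos: [537.3, -327.3, 95.9]
ee_rot: [-89.6, -0.1, -89.8]
force: [0.6, 0.2, 0.3]
gripper_width: 62.3
time_s: 10.9
ee_pos: [537.0, -327.2, 95.1]
ee_rot: [-89.7, -0.1, -89.8]
force: [0.3, -0.1, 0.6]
gripper_width: 22.1
t 10.9 pos [ 537.  -327.2   95.1] rot [-89.7  -0.1 -89.8] q [-32.  28.  92.   0.  60. -33.] F [ 0.3 -0.1  0.6] w 22.1
 delta cm [-0.02  0.31 -0.15] twist [-0.3  0.2  0.1]
```

```bash
python3 -m pendant '[{"delta_pos":[0,0,0],"twist":[0,0,0],"grip":0},{"delta_pos":[0,0,0],"twist":[0,0,0],"grip":0},{"delta_pos":[0,0,0],"twist":[0,0,0],"grip":0},{"delta_pos":[0,-0.3,0],"twist":[0,0,0],"grip":0},{"delta_pos":[0,-0.6,0],"twist":[0,0,0],"grip":0}]' 50
python3 - <<'E'
from h import *
plan([535.5,-327,280],srot(0,-90)); print(state()["torque"])
E
```

```text
time_s: 11.4
ee_pos: [536.8, -327.0, 100.9]
ee_rot: [-89.7, -0.1, -89.9]
force: [0.1, 0.6, -1.9]
gripper_width: 19.2
t 11.4 pos [ 536.8 -327.   100.9] rot [-89.7  -0.1 -89.9] q [-32.  28.  92.   0.  60. -33.] F [ 0.1  0.6 -1.9] w 19.2
 delta cm [ 1.000e-02 -1.791e+01 -5.000e-02] twist [-0.3  0.1  0.1]
[-0.01789516 -0.08607685 -0.00468456]
```

The probe is gripped (19.2 mm opening, about -1.9 N of weight). When it is seated the TCP is at z = 95, at (537,-327), and the tip is 75 mm below the TCP. Lifting now.

```bash
python3 -m pendant '[{"delta_pos":[0,-3,0],"twist":[0,0,0],"grip":0},{"delta_pos":[0,-7,0],"twist":[0,0,0],"grip":0},{"delta_pos":[0,-12,0],"twist":[0,0,0],"grip":0},{"delta_pos":[0,-17,0],"twist":[0,0,0],"grip":0},{"delta_pos":[0,-22,0],"twist":[0,0,0],"grip":0}]'
python3 - <<'E'
from h import *
plan([520,-260,445],srot(0,-75))
p,d=imaging.grab_frame("side"); cv2.imwrite("pics/side5.png",p[:,:,::-1])
p,d=imaging.grab_frame("top"); cv2.imwrite("pics/top5.png",p[:,:,::-1])
E
```

```text
time_s: 11.9
ee_pos: [535.5, -326.6, 323.2]
ee_rot: [-89.7, -0.1, -89.8]
force: [0.8, -0.9, -2.0]
gripper_width: 19.1
t 11.9 pos [ 535.5 -326.6  323.2] rot [-89.7  -0.1 -89.8] q [-32.  21.  71.   0.  88. -33.] F [ 0.8 -0.9 -2. ] w 19.1
 delta cm [ -6.65 -12.2   -1.47] twist [ -0.3 -14.8   0.1]
```

View pics/side5.png

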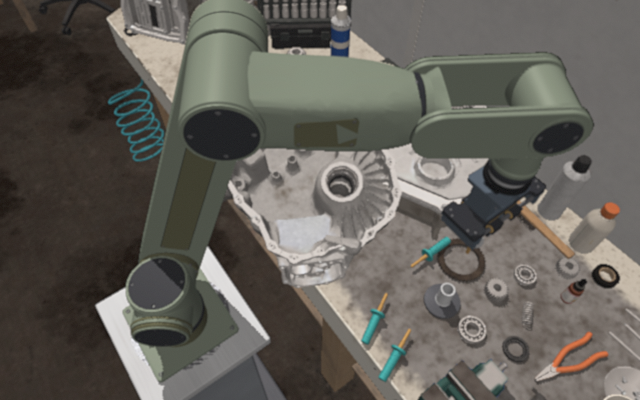

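The stand at side-view (443,298) is empty and the probe is out. I'll carry it over at TCP z ≥ 440.

```bash
python3 -m pendant '[{"delta_pos":[0,-5,0],"twist":[0,-7,0],"grip":0},{"delta_pos":[-2,-10,0],"twist":[0,-15,0],"grip":0},{"delta_pos":[-6.7,-12.3,-1.5],"twist":[0,-15,0],"grip":0},{"delta_pos":[-6.7,-12.3,-1.5],"twist":[0,-15,0],"grip":0},{"delta_pos":[-6.7,-12.3,-1.5],"twist":[0,-15,0],"grip":0}]'
python3 - <<'E'
from h import *
plan([480,-20,445],srot(0,-50))
E
```

```text
time_s: 12.5
ee_pos: [519.9, -258.8, 444.9]
ee_rot: [-89.6, -0.2, -74.8]
force: [-0.0, -0.1, -2.4]
gripper_width: 18.9
t 12.5 pos [ 519.9 -258.8  444.9] rot [-89.6  -0.2 -74.8] q [-28.  16.  60.   0. 103. -43.] F [-0.  -0.1 -2.4] w 18.9
 delta cm [-24.09  -0.1    2.43] twist [ -0.3 -24.8   0.3]
```

```bash
python3 -m pendant '[{"delta_pos":[-24,0,2.4],"twist":[0,-25,0],"grip":0},{"delta_pos":[-24,0,2.4],"twist":[0,-25,0],"grip":0},{"delta_pos":[-24,0,2.4],"twist":[0,-25,0],"grip":0},{"delta_pos":[-24,0,2.4],"twist":[0,-25,0],"grip":0},{"delta_pos":[-24,0,2.4],"twist":[0,-25,0],"grip":0}]'
python3 - <<'E'
from h import *
plan([450,220,445],srot(0,-22))
E
```

```text
time_s: 13.0
ee_pos: [480.0, -20.4, 441.2]
ee_rot: [-90.0, -0.1, -49.9]
force: [0.3, 0.6, -2.3]
gripper_width: 19.2
t 13.0 pos [480.  -20.4 441.2] rot [-90.   -0.1 -49.9] q [ -4.   6.  74.  -0. 100. -44.] F [ 0.3  0.6 -2.3] w 19.2
 delta cm [-20.31  -0.41  13.2 ] twist [  0.  -27.9   0.1]
```

```bash
python3 -m pendant '[{"delta_pos":[-20.3,-0.4,13.2],"twist":[0,-28,0],"grip":0},{"delta_pos":[-20.3,-0.4,13.2],"twist":[0,-28,0],"grip":0},{"delta_pos":[-20.3,-0.4,13.2],"twist":[0,-28,0],"grip":0},{"delta_pos":[-20.3,-0.4,13.2],"twist":[0,-28,0],"grip":0},{"delta_pos":[-20.3,-0.4,13.2],"twist":[0,-28,0],"grip":0}]'
python3 - <<'E'
from h import *
L=atz("top",184.6,182.6,105);R=atz("top",208.75,183.25,106);M=atz("top",195.9,203.25,96); print(L,R,M)
plan([490,415,445],srot(0))
E
```

```text
time_s: 13.5
ee_pos: [450.5, 220.3, 444.5]
ee_rot: [-90.1, -0.2, -21.8]
force: [0.7, -0.8, -2.0]
gripper_width: 19.3
[499.36603507 417.47819134 105.        ] [496.66950525 351.48478141 106.        ] [443.56106403 387.86438367  96.        ]
t 13.5 pos [450.5 220.3 444.5] rot [-90.1  -0.2 -21.8] q [ 25.   8.  71.  -0. 101. -43.] F [ 0.7 -0.8 -2. ] w 19.3
 delta cm [-3.56 -0.1  19.55] twist [  0.2 -19.8   0.1]
```

```bash
python3 -m pendant '[{"delta_pos":[-3.6,-0.1,19.6],"twist":[0.1,-19.8,0],"grip":0},{"delta_pos":[-3.6,-0.1,19.6],"twist":[0.1,-19.8,0],"grip":0},{"delta_pos":[-3.6,-0.1,19.6],"twist":[0.1,-19.8,0],"grip":0},{"delta_pos":[-3.6,-0.1,19.6],"twist":[0.1,-19.8,0],"grip":0},{"delta_pos":[-3.6,-0.1,19.6],"twist":[0.1,-19.8,0],"grip":0}]'
python3 - <<'E'
from h import *
plan([499.4,417.5,215],srot(0))
E
```

```text
time_s: 14.0
ee_pos: [491.8, 419.5, 440.2]
ee_rot: [-90.2, 0.1, -1.8]
force: [0.6, -0.1, -2.4]
gripper_width: 19.4
t 14.0 pos [491.8 419.5 440.2] rot [-90.2   0.1  -1.8] q [ 39.  24.  49.  -0. 107. -49.] F [ 0.6 -0.1 -2.4] w 19.4
 delta cm [ 0.81 22.52 -0.09] twist [ 0.2  0.2 -0.1]
```

```bash
python3 -m pendant '[{"delta_pos":[0.8,5,-0.1],"twist":[0.2,0.2,0],"grip":0},{"delta_pos":[0.8,10,-0.1],"twist":[0.2,0.2,0],"grip":0},{"delta_pos":[0.8,15,-0.1],"twist":[0.2,0.2,0],"grip":0},{"delta_pos":[0.8,19,-0.1],"twist":[0.2,0.2,0],"grip":0},{"delta_pos":[0.8,22.2,-0.1],"twist":[0.2,0.2,0],"grip":0}]'
python3 - <<'E'
from h import *
for n in("side","top"):
    p,d=imaging.grab_frame(n); np.savez(f"{n}6.npz",p=p,d=d)
    q=p[60:160,200:320] if n=="side" else p[130:230,130:250]
    cv2.imwrite(f"pics/{n}6.png",cv2.resize(q[:,:,::-1],(720,600),interpolation=cv2.INTER_CUBIC))
plan([499.4,417.5,195],srot(0))
E
```

```text
time_s: 14.5
ee_pos: [498.3, 410.0, 220.4]
ee_rot: [-90.1, -0.0, -2.3]
force: [0.4, 0.0, -2.1]
gripper_width: 19.7
t 14.6 pos [496.8 409.1 218.3] rot [-90.4   0.3  -2.3] q [ 38.  25.  79.  -0.  77. -49.] F [ 0.4 -0.5 -1.5] w 19.3
 delta cm [0.24 2.33 0.87] twist [ 0.4 -0.3 -0.3]
```

View pics/side6.png

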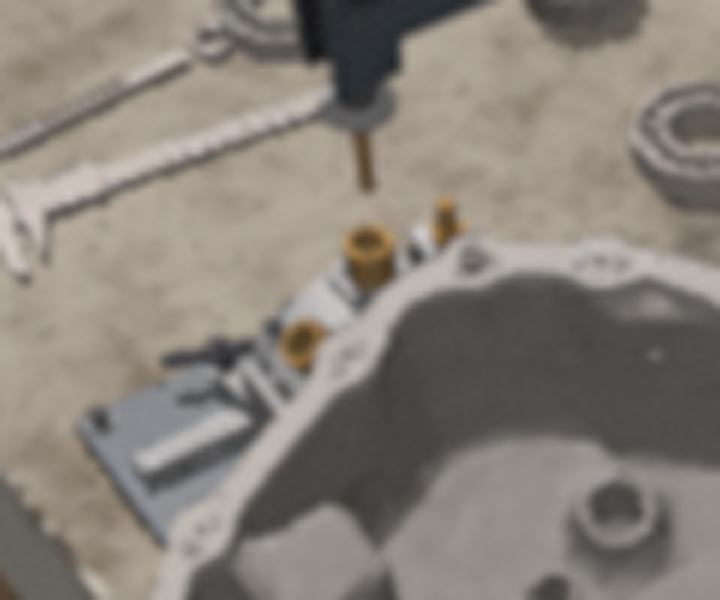

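View pics/top6.png

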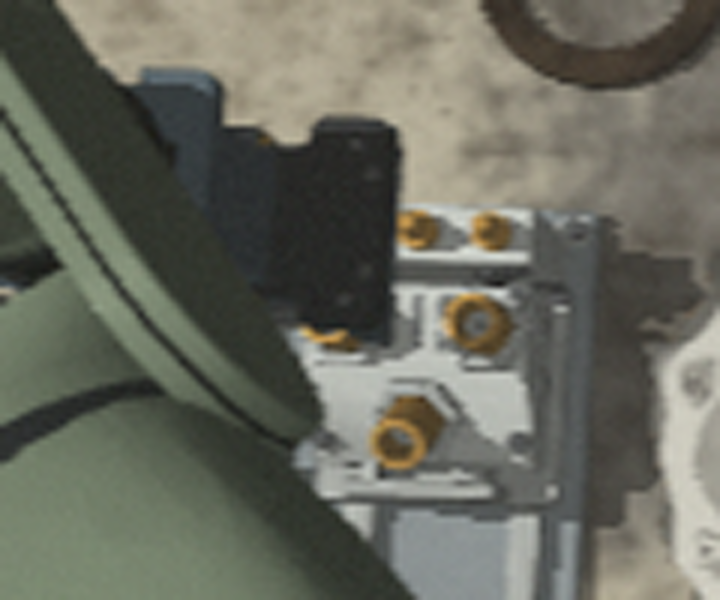

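Side view: the brass tip is at crop (368,190) and the left sleeve mouth at crop (369,243). The middle sleeve is visible at crop (303,340). The middle and right sleeves also show in the top view.

```bash
python3 -m pendant '[{"delta_pos":[0,0,0],"twist":[0,0,0],"grip":0},{"delta_pos":[0,0,0],"twist":[0,0,0],"grip":0},{"delta_pos":[0,0,0],"twist":[0,0,0],"grip":0},{"delta_pos":[0,0,0],"twist":[0,0,0],"grip":0},{"delta_pos":[0,0,0],"twist":[0,0,0],"grip":0}]'
python3 - <<'E'
from h import *
np.set_printoptions(suppress=True,precision=1)
f=lambda x,y:(200+x/6-.42,60+y/6-.42)
print("mouthL side",atz("side",*f(369,243),105), "tri",tri(184.6,182.6,*f(369,243)))
print("mid side",atz("side",*f(303,342),96),"tri",tri(195.9,203.25,*f(303,342)))
print("tip",atz("side",*f(368,190),144))
plan([499.4,417.5,195],srot(0)); print(state()["qvel"])
E
```

```text
time_s: 15.1
ee_pos: [499.4, 412.8, 226.9]
ee_rot: [-89.7, -0.4, -2.2]
force: [-0.3, 0.2, -2.2]
gripper_width: 19.6
mouthL side [499.4 417.2 105. ] tri (array([499.5, 417.5, 104.7]), np.float64(0.14033153034613924))
mid side [442. 387.  96.] tri (array([443.4, 388.8,  93.6]), np.float64(1.016969983593515))
tip [499.5 411.6 144. ]
t 15.1 pos [499.4 412.8 226.9] rot [-89.7  -0.4  -2.2] q [ 39.  24.  78.  -0.  77. -49.] F [-0.3  0.2 -2.2] w 19.6
 delta cm [-0.   3.2  0.5] twist [-0.3 -0.2  0.4]
[ 0.   0.3  0.5 -0.   0.  -0.1]
```

```bash
python3 -m pendant '[{"delta_pos":[0,1,0.45],"twist":[0,0,0],"grip":0},{"delta_pos":[0,2,0.45],"twist":[0,0,0],"grip":0},{"delta_pos":[0,3.2,0.45],"twist":[0,0,0],"grip":0},{"delta_pos":[0,3.2,0.45],"twist":[0,0,0],"grip":0},{"delta_pos":[0,3.2,0.45],"twist":[0,0,0],"grip":0}]'
python3 - <<'E'
from h import *
p,d=imaging.grab_frame("side");q=p[60:160,200:320]
cv2.imwrite(f"pics/side7.png",cv2.resize(q[:,:,::-1],(720,600),interpolation=cv2.INTER_CUBIC))
plan([499.4,417.5,180],srot(0))
E
```

```text
time_s: 15.6
ee_pos: [499.3, 417.0, 193.1]
ee_rot: [-89.8, -0.2, -2.2]
force: [-0.2, 0.2, -2.0]
gripper_width: 19.4
t 15.65 pos [499.6 417.2 193.7] rot [-89.8  -0.3  -2.2] q [ 39.  26.  81.  -0.  73. -49.] F [ 0.3 -0.4 -2.2] w 19.3
 delta cm [-0.03  1.37  0.02] twist [-0.2 -0.2  0.3]
```

View pics/side7.png

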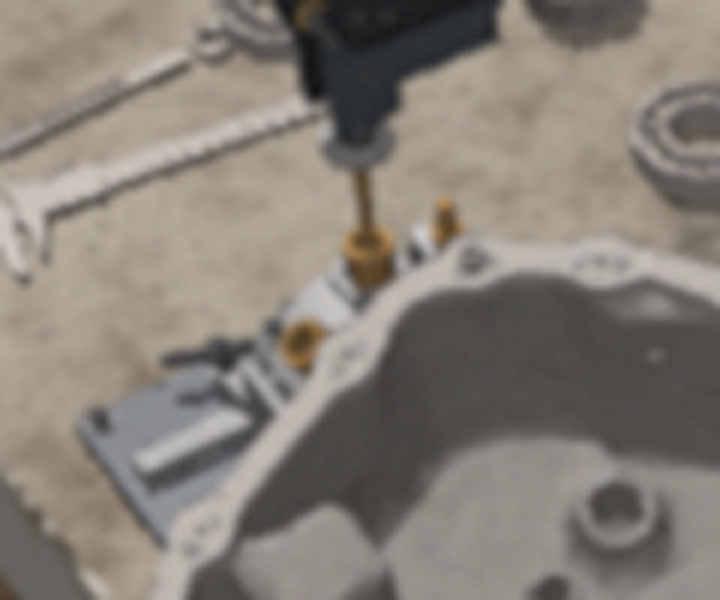

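The tip is right over the left mouth. Lowering it in.

```bash
python3 -m pendant '[{"delta_pos":[0,0.6,0],"twist":[0,0,0],"grip":0},{"delta_pos":[0,1.2,0],"twist":[0,0,0],"grip":0},{"delta_pos":[0,1.8,0],"twist":[0,0,0],"grip":0},{"delta_pos":[0,2.4,0],"twist":[0,0,0],"grip":0},{"delta_pos":[0,2.5,0],"twist":[0,0,0],"grip":0}]'
```

```text
time_s: 16.15
ee_pos: [499.2, 416.9, 167.7]
ee_rot: [-89.8, -0.2, -2.2]
force: [0.6, -0.2, -1.7]
gripper_width: 19.7
```

```bash
python3 -m pendant '[{"delta_pos":[0,0.1,0],"twist":[0,0,0],"grip":0},{"delta_pos":[0,0.2,0],"twist":[0,0,0],"grip":0},{"delta_pos":[0,0.3,0],"twist":[0,0,0],"grip":0},{"delta_pos":[0,0.4,0],"twist":[0,0,0],"grip":0},{"delta_pos":[0,0.4,0],"twist":[0,0,0],"grip":0}]'
```

```text
time_s: 16.65
ee_pos: [499.8, 417.4, 165.3]
ee_rot: [-89.7, -0.3, -2.2]
force: [-0.3, -0.2, -1.4]
gripper_width: 19.2
```

```bash
python3 -m pendant '[{"delta_pos":[0,0.1,0],"twist":[0,0,0],"grip":0},{"delta_pos":[0,0.2,0],"twist":[0,0,0],"grip":0},{"delta_pos":[0,0.3,0],"twist":[0,0,0],"grip":0},{"delta_pos":[0,0.3,0],"twist":[0,0,0],"grip":0},{"delta_pos":[0,0.3,0],"twist":[0,0,0],"grip":0}]'
```

```text
time_s: 17.15
ee_pos: [499.8, 417.4, 162.2]
ee_rot: [-89.7, -0.3, -2.2]
force: [-0.2, -1.0, 2.6]
gripper_width: 19.7
```

```bash
python3 -m pendant '[{"delta_pos":[0,0.1,0],"twist":[0,0,0],"grip":0},{"delta_pos":[0,0.2,0],"twist":[0,0,0],"grip":0},{"delta_pos":[0,0.3,0],"twist":[0,0,0],"grip":0},{"delta_pos":[0,0.3,0],"twist":[0,0,0],"grip":0},{"delta_pos":[0,0.3,0],"twist":[0,0,0],"grip":0}]'
```

```text
time_s: 17.65
ee_pos: [499.8, 417.4, 159.1]
ee_rot: [-89.7, -0.3, -2.2]
force: [0.0, 0.6, 2.6]
gripper_width: 19.2
```

```bash
python3 -m pendant '[{"delta_pos":[0,0.1,0],"twist":[0,0,0],"grip":0},{"delta_pos":[0,0.2,0],"twist":[0,0,0],"grip":0},{"delta_pos":[0,0.2,0],"twist":[0,0,0],"grip":0},{"delta_pos":[0,0.2,0],"twist":[0,0,0],"grip":0},{"delta_pos":[0,0.2,0],"twist":[0,0,0],"grip":0}]'
```

```text
time_s: 18.15
ee_pos: [499.9, 417.4, 157.9]
ee_rot: [-89.7, -0.4, -2.2]
force: [-1.0, -1.9, 8.1]
gripper_width: 19.2
```

The force rose to about 10 N net and the tip stopped short of the command, so the left spool has bottomed. Withdrawing.

```bash
python3 -m pendant '[{"delta_pos":[0,-0.5,0],"twist":[0,0,0],"grip":0},{"delta_pos":[0,-1.2,0],"twist":[0,0,0],"grip":0},{"delta_pos":[0,-2.5,0],"twist":[0,0,0],"grip":0},{"delta_pos":[0,-4.5,0],"twist":[0,0,0],"grip":0},{"delta_pos":[0,-7,0],"twist":[0,0,0],"grip":0}]'
python3 - <<'E'
from h import *
M=np.array([442.9,388,95]); # mouth
y=np.radians(-2); u=np.array([-.5*np.cos(y),-.5*np.sin(y),.866])
tcp=M+u*(75+35); print(tcp)
s=state();print(s["ee_pos"])
plan(tcp,srot(30))
E
```

```text
time_s: 18.65
ee_pos: [498.5, 416.4, 226.3]
ee_rot: [-89.9, -0.1, -2.2]
force: [0.4, 1.0, -1.8]
gripper_width: 19.4
[387.93350451 389.91947232 190.26      ]
[498.4989351  416.41940505 226.31166289]
t 18.65 pos [498.5 416.4 226.3] rot [-89.9  -0.1  -2.2] q [ 39.  25.  78.  -0.  77. -49.] F [ 0.4  1.  -1.8] w 19.4
 delta cm [-10.95   3.58  -3.09] twist [ -0.   -0.3 -29.9]
```

```bash
python3 -m pendant '[{"delta_pos":[-4,0,-1],"twist":[0,0,-8],"grip":0},{"delta_pos":[-8,0,-2],"twist":[0,0,-16],"grip":0},{"delta_pos":[-11,1,-3],"twist":[0,0,-24],"grip":0},{"delta_pos":[-11,2.5,-3],"twist":[0,0,-30],"grip":0},{"delta_pos":[-11,3.5,-3],"twist":[0,0,-30],"grip":0}]';  python3 -m pendant '[{"delta_pos":[0,0,0],"twist":[0,0,0],"grip":0},{"delta_pos":[0,0,0],"twist":[0,0,0],"grip":0},{"delta_pos":[0,0,0],"twist":[0,0,0],"grip":0},{"delta_pos":[0,0,0],"twist":[0,0,0],"grip":0},{"delta_pos":[0,0,0],"twist":[0,0,0],"grip":0}]';python3 - <<'E'
from h import *
for n in("side","top"):
    p,d=imaging.grab_frame(n); np.savez(f"{n}8.npz",p=p,d=d)
    q=p[60:160,200:320] if n=="side" else p[130:230,130:250]
    cv2.imwrite(f"pics/{n}8.png",cv2.resize(q[:,:,::-1],(720,600),interpolation=cv2.INTER_CUBIC))
plan([388,390,190.3],srot(30))
E
```

```text
time_s: 19.15
ee_pos: [384.2, 389.7, 188.8]
ee_rot: [-90.1, -30.2, -2.0]
force: [-0.8, -0.1, -2.2]
gripper_width: 19.4
time_s: 19.65
ee_pos: [389.4, 391.6, 191.7]
ee_rot: [-89.7, -30.3, -2.5]
force: [-0.4, -0.0, -1.7]
gripper_width: 19.2
t 19.75 pos [389.  391.5 191.4] rot [-89.7 -30.3  -2.5] q [ 60.  11. 111. -36.  49.  -6.] F [-0.5  0.5 -2.8] w 19.4
 delta cm [-0.13  0.05 -0.15] twist [-0.1 -0.4  0.3]
```

View pics/side8.png

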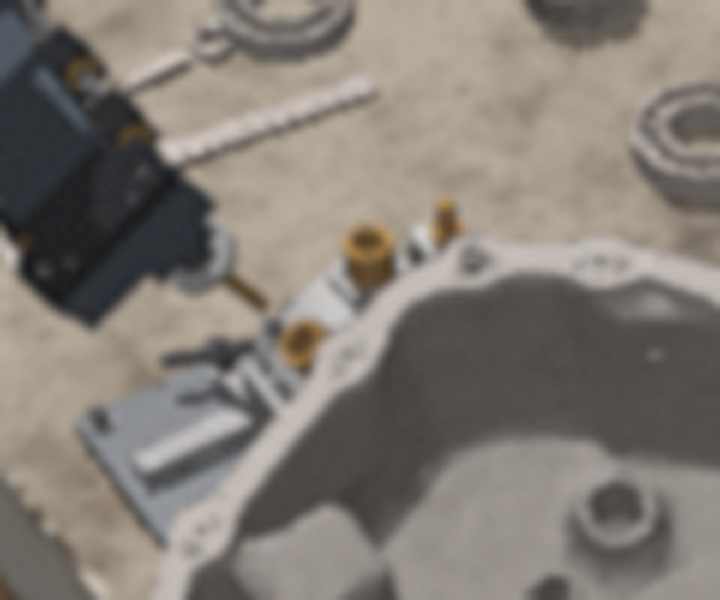

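View pics/top8.png

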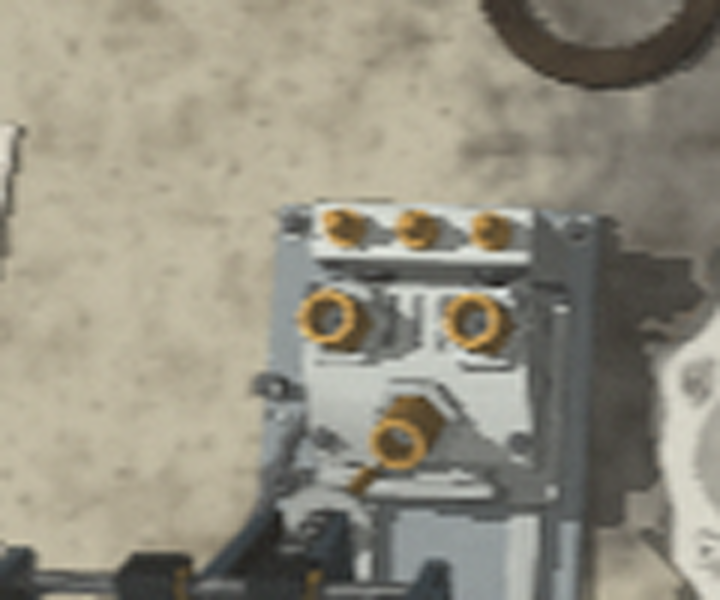

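Both views show the probe in line with the slanted bore: side mouth at (303,342), and top mouth at (400,440) lies on the probe's extended axis. Inserting.

```bash
python3 -m pendant '[{"delta_pos":[-0.1,0.8,-0.15],"twist":[0,-0.3,0.3],"grip":0},{"delta_pos":[-0.1,1.6,-0.15],"twist":[0,-0.3,0.3],"grip":0},{"delta_pos":[-0.1,2.4,-0.15],"twist":[0,-0.3,0.3],"grip":0},{"delta_pos":[-0.1,3,-0.15],"twist":[0,-0.3,0.3],"grip":0},{"delta_pos":[-0.1,3.3,-0.15],"twist":[0,-0.3,0.3],"grip":0}]';python3 - <<'E'
from h import *
for n in("side",):
    p,d=imaging.grab_frame(n)
    q=p[60:160,200:320]
    cv2.imwrite(f"pics/{n}9.png",cv2.resize(q[:,:,::-1],(720,600),interpolation=cv2.INTER_CUBIC))
M=np.array([442.9,388,95]);y=np.radians(-2); u=np.array([-.5*np.cos(y),-.5*np.sin(y),.866])
plan(M+u*(75-10),srot(30))
E
```

```text
time_s: 20.25
ee_pos: [404.3, 389.2, 161.2]
ee_rot: [-90.0, -30.0, -2.0]
force: [0.2, -0.1, -1.8]
gripper_width: 19.4
t 20.3 pos [404.3 389.1 161.1] rot [-90. -30.  -2.] q [ 58.  13. 112. -38.  45.  -5.] F [ 0.5  0.3 -2.4] w 19.4
 delta cm [0.04 1.15 0.02] twist [ 0. -0. -0.]
```

View pics/side9.png

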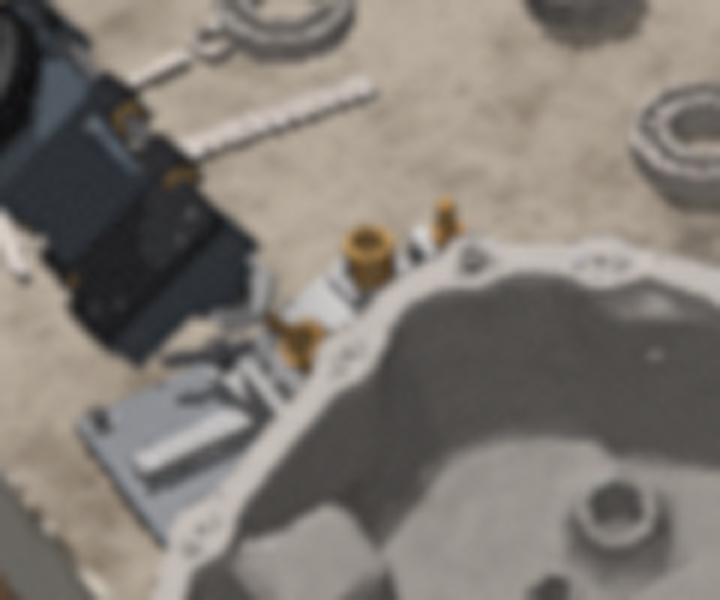

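The tip sits at the mouth, entering cleanly. Advancing.

```bash
python3 -m pendant '[{"delta_pos":[0,0.3,0],"twist":[0,0,0],"grip":0},{"delta_pos":[0,0.6,0],"twist":[0,0,0],"grip":0},{"delta_pos":[0,0.9,0],"twist":[0,0,0],"grip":0},{"delta_pos":[0,1.2,0],"twist":[0,0,0],"grip":0},{"delta_pos":[0,1.2,0],"twist":[0,0,0],"grip":0}]'
```

```text
time_s: 20.8
ee_pos: [410.1, 389.1, 151.4]
ee_rot: [-89.9, -30.0, -2.0]
force: [-0.1, -0.8, -2.0]
gripper_width: 19.4
```

```bash
python3 -m pendant '[{"delta_pos":[0,0.1,0],"twist":[0,0,0],"grip":0},{"delta_pos":[0,0.2,0],"twist":[0,0,0],"grip":0},{"delta_pos":[0,0.3,0],"twist":[0,0,0],"grip":0},{"delta_pos":[0,0.4,0],"twist":[0,0,0],"grip":0},{"delta_pos":[0,0.4,0],"twist":[0,0,0],"grip":0}]'
```

```text
time_s: 21.3
ee_pos: [412.2, 389.3, 148.3]
ee_rot: [-89.9, -30.0, -2.0]
force: [0.9, 0.6, -2.1]
gripper_width: 19.4
```

```bash
python3 -m pendant '[{"delta_pos":[0,0.1,0],"twist":[0,0,0],"grip":0},{"delta_pos":[0,0.2,0],"twist":[0,0,0],"grip":0},{"delta_pos":[0,0.3,0],"twist":[0,0,0],"grip":0},{"delta_pos":[0,0.3,0],"twist":[0,0,0],"grip":0},{"delta_pos":[0,0.3,0],"twist":[0,0,0],"grip":0}]'
```

```text
time_s: 21.8
ee_pos: [413.7, 389.3, 145.9]
ee_rot: [-89.9, -30.0, -2.0]
force: [-2.3, -0.9, 1.6]
gripper_width: 19.3
```

```bash
python3 -m pendant '[{"delta_pos":[0,0.1,0],"twist":[0,0,0],"grip":0},{"delta_pos":[0,0.2,0],"twist":[0,0,0],"grip":0},{"delta_pos":[0,0.3,0],"twist":[0,0,0],"grip":0},{"delta_pos":[0,0.3,0],"twist":[0,0,0],"grip":0},{"delta_pos":[0,0.3,0],"twist":[0,0,0],"grip":0}]'
```

```text
time_s: 22.3
ee_pos: [415.2, 389.3, 143.3]
ee_rot: [-89.9, -30.0, -2.0]
force: [-2.4, -0.3, 3.1]
gripper_width: 19.2
```

```bash
python3 -m pendant '[{"delta_pos":[0,0.1,0],"twist":[0,0,0],"grip":0},{"delta_pos":[0,0.15,0],"twist":[0,0,0],"grip":0},{"delta_pos":[0,0.15,0],"twist":[0,0,0],"grip":0},{"delta_pos":[0,0.15,0],"twist":[0,0,0],"grip":0},{"delta_pos":[0,0.15,0],"twist":[0,0,0],"grip":0}]'
```

```text
time_s: 22.8
ee_pos: [416.0, 389.3, 142.0]
ee_rot: [-89.9, -30.0, -2.0]
force: [-3.2, 0.1, 4.5]
gripper_width: 19.1
```

```bash
python3 -m pendant '[{"delta_pos":[0,0.1,0],"twist":[0,0,0],"grip":0},{"delta_pos":[0,0.1,0],"twist":[0,0,0],"grip":0},{"delta_pos":[0,0.1,0],"twist":[0,0,0],"grip":0},{"delta_pos":[0,0.1,0],"twist":[0,0,0],"grip":0},{"delta_pos":[0,0.1,0],"twist":[0,0,0],"grip":0}]'
```

```text
time_s: 23.3
ee_pos: [416.6, 389.3, 141.8]
ee_rot: [-89.9, -30.1, -2.1]
force: [-5.8, 0.0, 7.5]
gripper_width: 19.4
```

The middle spool has bottomed: about 11 N axial, and motion stalled after about 7 mm. Withdrawing along the bore.

```bash
python3 -m pendant '[{"delta_pos":[0,-0.5,0],"twist":[0,0,0],"grip":0},{"delta_pos":[0,-1.2,0],"twist":[0,0,0],"grip":0},{"delta_pos":[0,-2.5,0],"twist":[0,0,0],"grip":0},{"delta_pos":[0,-4.5,0],"twist":[0,0,0],"grip":0},{"delta_pos":[0,-8,0],"twist":[0,0,0],"grip":0}]'
python3 - <<'E'
from h import *
s=state();print(s["ee_pos"])
plan([497,351.8,232],srot(0))
E
```

```text
time_s: 23.8
ee_pos: [375.3, 389.0, 209.0]
ee_rot: [-90.2, -29.8, -2.0]
force: [-0.7, 1.0, -1.4]
gripper_width: 19.2
[375.28130376 388.98458258 209.04302279]
t 23.8 pos [375.3 389.  209. ] rot [-90.2 -29.8  -2. ] q [ 61.   9. 110. -34.  52.  -8.] F [-0.7  1.  -1.4] w 19.2
 delta cm [11.8   4.14 -3.29] twist [ 0.2 -0.  29.8]
```

Run:
```python
from h import *
d=np.load("top0.npz")["d"];C=cloud("top",d)
for z0 in (60,120,180,220,260):
  for x0,x1 in ((380,430),(430,470),(470,530),(530,600)):
    m=(C[...,2]>z0)&(C[...,2]<400)&(C[...,0]>x0)&(C[...,0]<x1)&(C[...,1]>150)&(C[...,1]<300)
    print(z0,x0,np.percentile(C[m][:,1],99) if m.sum()>3 else None, end=" | ")
  print()
```

```text
60 380 243.72575508706836 | 60 430 259.141590767668 | 60 470 249.98970776697075 | 60 530 218.20375237873728 | 
120 380 243.86377911177556 | 120 430 262.0741533459022 | 120 470 246.46343876502817 | 120 530 221.99452299483295 | 
180 380 244.1631237452989 | 180 430 247.75247440422882 | 180 470 227.39277832687088 | 180 530 198.28779976119577 | 
220 380 238.80084379386085 | 220 430 240.63860810882773 | 220 470 215.74028827750135 | 220 530 176.94075281584585 | 
260 380 233.02031744912006 | 260 430 235.4785458053549 | 260 470 207.49760919045457 | 260 530 164.24086869968917 |
```

```bash
python3 - <<'E'
from h import *
plan([497,351.8,232],srot(0,13))
E
python3 -m pendant '[{"delta_pos":[2.5,-1.5,0],"twist":[0,0,8],"grip":0},{"delta_pos":[5,0,-1],"twist":[0,0,16],"grip":0},{"delta_pos":[8.5,2,-2],"twist":[0,0,24],"grip":0},{"delta_pos":[11.8,4.1,-3.3],"twist":[0.2,0,29.8],"grip":0},{"delta_pos":[11.8,4.1,-3.3],"twist":[0.2,0,29.8],"grip":0}]'
python3 - <<'E'
from h import *
plan([497,351.8,210],srot(0,13))
E
```

```text
t 23.8 pos [375.3 389.  209. ] rot [-90.2 -29.8  -2. ] q [ 61.   9. 110. -34.  52.  -8.] F [-0.7  1.  -1.4] w 19.2
 delta cm [11.8   4.14 -3.29] twist [  4.1 -14.7  29.6]
time_s: 24.3
ee_pos: [506.3, 349.6, 231.4]
ee_rot: [-89.9, -0.2, -2.4]
force: [-1.5, -0.6, -2.5]
gripper_width: 19.3
t 24.3 pos [506.3 349.6 231.4] rot [-89.9  -0.2  -2.4] q [ 34.  21.  83.  -0.  76. -54.] F [-1.5 -0.6 -2.5] w 19.3
 delta cm [-0.95  2.13  0.18] twist [ -0.1 -15.4   0.3]
```

```bash
python3 -m pendant '[{"delta_pos":[0,0,0],"twist":[0,-8,0],"grip":0},{"delta_pos":[0,0,0],"twist":[0,-15,0],"grip":0},{"delta_pos":[0,0,0],"twist":[0,-15,0],"grip":0},{"delta_pos":[0,0,0],"twist":[0,-15,0],"grip":0},{"delta_pos":[0,0,0],"twist":[0,-15,0],"grip":0}]'
python3 - <<'E'
from h import *
plan([497,351.8,195],srot(0,13))
E
```

```text
time_s: 24.8
ee_pos: [497.4, 353.4, 233.9]
ee_rot: [-89.8, -0.3, 13.0]
force: [0.0, 0.0, -1.9]
gripper_width: 19.0
t 24.8 pos [497.4 353.4 233.9] rot [-89.8  -0.3  13. ] q [ 34.  21.  83.   0.  76. -69.] F [ 0.   0.  -1.9] w 19.0
 delta cm [-0.09  3.89 -0.16] twist [-0.2  0.   0.3]
```

```bash
python3 -m pendant '[{"delta_pos":[-0.05,1.3,-0.15],"twist":[-0.2,0,0.3],"grip":0},{"delta_pos":[-0.05,2.6,-0.15],"twist":[-0.2,0,0.3],"grip":0},{"delta_pos":[-0.05,3.9,-0.15],"twist":[-0.2,0,0.3],"grip":0},{"delta_pos":[-0.05,3.9,-0.15],"twist":[-0.2,0,0.3],"grip":0},{"delta_pos":[-0.05,3.9,-0.15],"twist":[-0.2,0,0.3],"grip":0}]'
python3 - <<'E'
from h import *
for n in("side","top"):
    p,d=imaging.grab_frame(n)
    q=p[60:160,200:320] if n=="side" else p[130:230,130:250]
    cv2.imwrite(f"pics/{n}10.png",cv2.resize(q[:,:,::-1],(720,600),interpolation=cv2.INTER_CUBIC))
plan([497,351.8,170],srot(0,13))
E
```

```text
time_s: 25.3
ee_pos: [497.7, 351.6, 194.0]
ee_rot: [-90.0, 0.1, 13.1]
force: [-0.8, 0.2, -1.7]
gripper_width: 19.4
t 25.4 pos [498.2 352.  195.1] rot [-90.   -0.   13.1] q [ 34.  22.  87.   0.  71. -69.] F [-0.5 -0.5 -2.5] w 19.4
 delta cm [-0.12  2.51  0.01] twist [-0.   0.1  0. ]
```

View pics/side10.png

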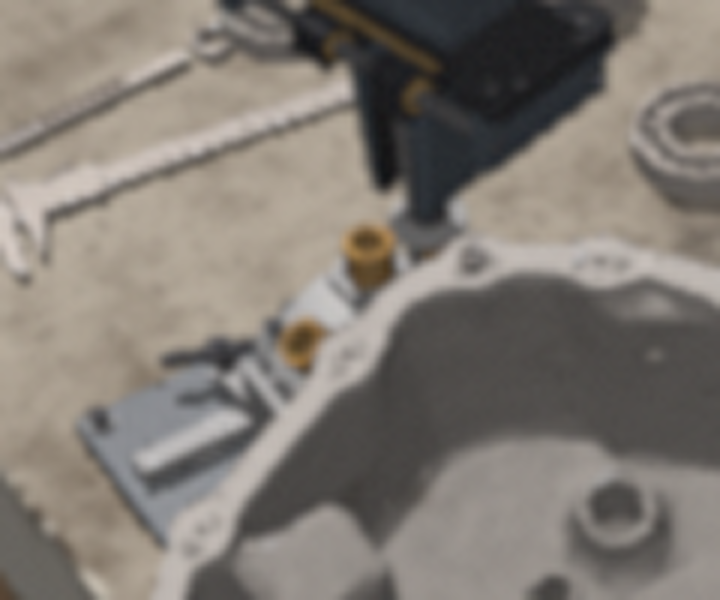

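View pics/top10.png

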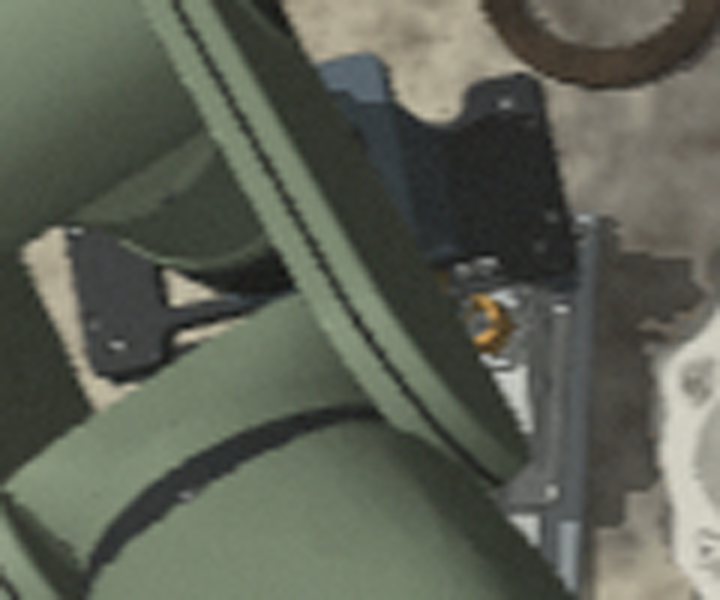

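The right bore is hidden in the side view. Its triangulated position agrees with the left valve minus 66 mm, at (497.2,351.5), and the gripper clears the housing. Descending.

```bash
python3 -m pendant '[{"delta_pos":[-0.1,0.5,0],"twist":[0,0,0],"grip":0},{"delta_pos":[-0.1,1,0],"twist":[0,0,0],"grip":0},{"delta_pos":[-0.1,1.5,0],"twist":[0,0,0],"grip":0},{"delta_pos":[-0.1,2,0],"twist":[0,0,0],"grip":0},{"delta_pos":[-0.1,2.4,0],"twist":[0,0,0],"grip":0}]'
```

```text
time_s: 25.9
ee_pos: [496.8, 351.4, 170.1]
ee_rot: [-90.0, 0.1, 13.1]
force: [0.3, 0.4, -0.8]
gripper_width: 19.1
```

```bash
python3 -m pendant '[{"delta_pos":[0,0.1,0],"twist":[0,0,0],"grip":0},{"delta_pos":[0,0.2,0],"twist":[0,0,0],"grip":0},{"delta_pos":[0,0.3,0],"twist":[0,0,0],"grip":0},{"delta_pos":[0,0.4,0],"twist":[0,0,0],"grip":0},{"delta_pos":[0,0.4,0],"twist":[0,0,0],"grip":0}]'
```

```text
time_s: 26.4
ee_pos: [496.9, 351.5, 166.7]
ee_rot: [-90.0, 0.0, 13.1]
force: [-0.9, -0.4, -1.5]
gripper_width: 19.7
```

```bash
python3 -m pendant '[{"delta_pos":[0,0.1,0],"twist":[0,0,0],"grip":0},{"delta_pos":[0,0.2,0],"twist":[0,0,0],"grip":0},{"delta_pos":[0,0.3,0],"twist":[0,0,0],"grip":0},{"delta_pos":[0,0.3,0],"twist":[0,0,0],"grip":0},{"delta_pos":[0,0.3,0],"twist":[0,0,0],"grip":0}]'
```

```text
time_s: 26.9
ee_pos: [497.1, 351.6, 164.1]
ee_rot: [-90.0, -0.0, 13.1]
force: [1.2, -0.1, 2.5]
gripper_width: 19.4
```

```bash
python3 -m pendant '[{"delta_pos":[0,0.1,0],"twist":[0,0,0],"grip":0},{"delta_pos":[0,0.2,0],"twist":[0,0,0],"grip":0},{"delta_pos":[0,0.2,0],"twist":[0,0,0],"grip":0},{"delta_pos":[0,0.2,0],"twist":[0,0,0],"grip":0},{"delta_pos":[0,0.2,0],"twist":[0,0,0],"grip":0}]'
```

```text
time_s: 27.4
ee_pos: [497.0, 351.6, 161.9]
ee_rot: [-90.0, 0.0, 13.1]
force: [-0.9, 0.3, 1.9]
gripper_width: 19.4
```

```bash
python3 -m pendant '[{"delta_pos":[0,0.1,0],"twist":[0,0,0],"grip":0},{"delta_pos":[0,0.2,0],"twist":[0,0,0],"grip":0},{"delta_pos":[0,0.2,0],"twist":[0,0,0],"grip":0},{"delta_pos":[0,0.2,0],"twist":[0,0,0],"grip":0},{"delta_pos":[0,0.2,0],"twist":[0,0,0],"grip":0}]'
```

```text
time_s: 27.9
ee_pos: [497.0, 351.6, 159.9]
ee_rot: [-90.0, 0.0, 13.1]
force: [0.1, -0.1, 4.5]
gripper_width: 19.1
```

```bash
python3 -m pendant '[{"delta_pos":[0,0.1,0],"twist":[0,0,0],"grip":0},{"delta_pos":[0,0.1,0],"twist":[0,0,0],"grip":0},{"delta_pos":[0,0.1,0],"twist":[0,0,0],"grip":0},{"delta_pos":[0,0.1,0],"twist":[0,0,0],"grip":0},{"delta_pos":[0,0.1,0],"twist":[0,0,0],"grip":0}]'
```

```text
time_s: 28.4
ee_pos: [497.0, 351.6, 158.8]
ee_rot: [-90.0, 0.0, 13.1]
force: [-0.2, 0.1, 4.3]
gripper_width: 19.3
```

```bash
python3 -m pendant '[{"delta_pos":[0,0.1,0],"twist":[0,0,0],"grip":0},{"delta_pos":[0,0.1,0],"twist":[0,0,0],"grip":0},{"delta_pos":[0,0.1,0],"twist":[0,0,0],"grip":0},{"delta_pos":[0,0.1,0],"twist":[0,0,0],"grip":0},{"delta_pos":[0,0.1,0],"twist":[0,0,0],"grip":0}]'
```

```text
time_s: 28.9
ee_pos: [497.1, 351.6, 158.6]
ee_rot: [-90.0, -0.0, 13.1]
force: [-0.3, -0.6, 7.6]
gripper_width: 19.3
```

The right spool has bottomed: about 10 N net, only 0.2 mm of movement per 1 mm commanded. Withdrawing straight up.

```bash
python3 -m pendant '[{"delta_pos":[0,-0.5,0],"twist":[0,0,0],"grip":0},{"delta_pos":[0,-1.2,0],"twist":[0,0,0],"grip":0},{"delta_pos":[0,-3,0],"twist":[0,0,0],"grip":0},{"delta_pos":[0,-6,0],"twist":[0,0,0],"grip":0},{"delta_pos":[0,-11,0],"twist":[0,0,0],"grip":0}]'; python3 -m pendant '[{"delta_pos":[0,-5,0],"twist":[0,5,0],"grip":0},{"delta_pos":[0,-10,0],"twist":[0,13,0],"grip":0},{"delta_pos":[0,-15,0],"twist":[0,21,0],"grip":0},{"delta_pos":[0,-18.5,0],"twist":[0,29,0],"grip":0},{"delta_pos":[0,-18.5,0],"twist":[0,35,0],"grip":0}]';python3 - <<'E'
from h import *
plan([470,120,450],srot(0,-40))
E
```

```text
time_s: 29.4
ee_pos: [494.6, 350.0, 264.3]
ee_rot: [-90.2, 0.6, 13.1]
force: [0.5, 0.3, -1.9]
gripper_width: 19.4
time_s: 29.9
ee_pos: [497.4, 351.8, 457.8]
ee_rot: [-89.6, -0.2, -22.2]
force: [-0.1, -0.6, -2.4]
gripper_width: 19.3
t 29.9 pos [497.4 351.8 457.8] rot [-89.6  -0.2 -22.2] q [ 34.  20.  53.   0. 106. -34.] F [-0.1 -0.6 -2.4] w 19.3
 delta cm [  6.23   0.66 -22.5 ] twist [-0.4 17.8  0.2]
```

```bash
python3 -m pendant '[{"delta_pos":[6.2,0.5,-22.5],"twist":[-0.4,18,0],"grip":0},{"delta_pos":[6.2,0.5,-22.5],"twist":[-0.4,18,0],"grip":0},{"delta_pos":[6.2,0.5,-22.5],"twist":[-0.4,18,0],"grip":0},{"delta_pos":[6.2,0.5,-22.5],"twist":[-0.4,18,0],"grip":0},{"delta_pos":[6.2,0.5,-22.5],"twist":[-0.4,18,0],"grip":0}]'
python3 - <<'E'
from h import *
plan([490,-120,450],srot(0,-65))
p,d=imaging.grab_frame("top"); cv2.imwrite("pics/crop11.png",cv2.resize(p[150:250,150:250,::-1],(600,600),interpolation=cv2.INTER_CUBIC))
E
```

```text
time_s: 30.4
ee_pos: [468.9, 116.8, 446.9]
ee_rot: [-90.6, 0.0, -40.0]
force: [0.9, 0.8, -2.1]
gripper_width: 19.2
t 30.4 pos [468.9 116.8 446.9] rot [-90.6   0.  -40. ] q [ 13.   7.  72.  -0. 102. -37.] F [ 0.9  0.8 -2.1] w 19.2
 delta cm [ 16.85  -0.14 -16.78] twist [ 0.6 25.   0.1]
```

View pics/crop11.png

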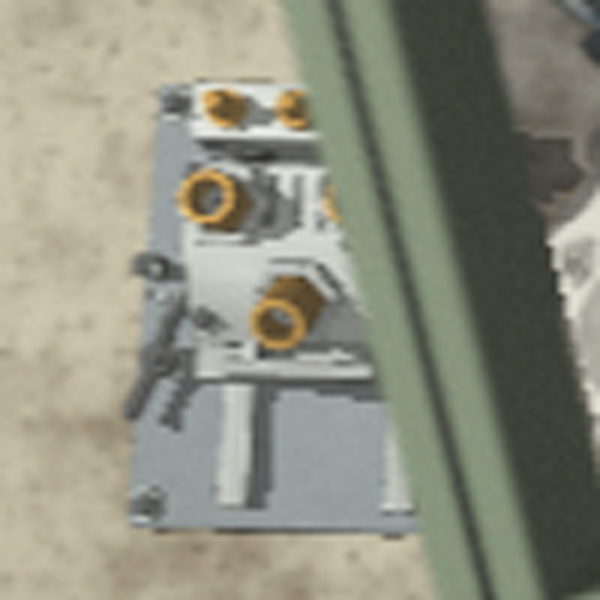

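The block is still docked: sleeves at (210,198) and (278,322), unchanged. On to the stand.

```bash
python3 -m pendant '[{"delta_pos":[16.8,-0.1,-16.8],"twist":[0.5,25,0],"grip":0},{"delta_pos":[16.8,-0.1,-16.8],"twist":[0.5,25,0],"grip":0},{"delta_pos":[16.8,-0.1,-16.8],"twist":[0.5,25,0],"grip":0},{"delta_pos":[16.8,-0.1,-16.8],"twist":[0.5,25,0],"grip":0},{"delta_pos":[16.8,-0.1,-16.8],"twist":[0.5,25,0],"grip":0}]'
python3 - <<'E'
from h import *
plan([537,-327.2,440],srot(0,-90))
E
```

```text
time_s: 30.95
ee_pos: [490.8, -119.4, 449.0]
ee_rot: [-90.0, -0.0, -65.0]
force: [0.4, -0.1, -2.2]
gripper_width: 19.4
t 30.95 pos [ 490.8 -119.4  449. ] rot [-90.  -0. -65.] q [-15.   9.  69.  -0. 102. -40.] F [ 0.4 -0.1 -2.2] w 19.4
 delta cm [20.79  0.9  -4.59] twist [ 0. 25.  0.]
```

```bash
python3 -m pendant '[{"delta_pos":[20.8,0.8,-4.6],"twist":[0,25,0],"grip":0},{"delta_pos":[20.8,0.8,-4.6],"twist":[0,25,0],"grip":0},{"delta_pos":[20.8,0.8,-4.6],"twist":[0,25,0],"grip":0},{"delta_pos":[20.8,0.8,-4.6],"twist":[0,25,0],"grip":0},{"delta_pos":[20.8,0.8,-4.6],"twist":[0,25,0],"grip":0}]'
python3 - <<'E'
from h import *
plan([537,-327.2,230],srot(0,-90))
E
```

```text
time_s: 31.45
ee_pos: [538.1, -329.4, 438.3]
ee_rot: [-90.2, 0.1, -90.2]
force: [1.4, -0.2, -2.6]
gripper_width: 19.0
t 31.45 pos [ 538.1 -329.4  438.3] rot [-90.2   0.1 -90.2] q [-32.  22.  53.  -0. 105. -32.] F [ 1.4 -0.2 -2.6] w 19.0
 delta cm [-0.2  20.83 -0.05] twist [ 0.2 -0.2 -0.1]
```

```bash
python3 -m pendant '[{"delta_pos":[0,5,0],"twist":[0,0,0],"grip":0},{"delta_pos":[0,10,0],"twist":[0,0,0],"grip":0},{"delta_pos":[0,15,0],"twist":[0,0,0],"grip":0},{"delta_pos":[0,19,0],"twist":[0,0,0],"grip":0},{"delta_pos":[0,22,0],"twist":[0,0,0],"grip":0}]'; python3 -m pendant '[{"delta_pos":[0,0,0],"twist":[0,0,0],"grip":0},{"delta_pos":[0,0,0],"twist":[0,0,0],"grip":0},{"delta_pos":[0,0,0],"twist":[0,0,0],"grip":0},{"delta_pos":[0,0,0],"twist":[0,0,0],"grip":0},{"delta_pos":[0,0,0],"twist":[0,0,0],"grip":0}]'
python3 - <<'E'
from h import *
p,d=imaging.grab_frame("side"); cv2.imwrite("pics/side12.png",cv2.resize(p[210:330,390:510,::-1],(600,600),interpolation=cv2.INTER_CUBIC))
plan([537,-327.2,162],srot(0,-90))
E
```

```text
time_s: 31.95
ee_pos: [536.8, -323.1, 218.2]
ee_rot: [-90.2, 0.2, -89.9]
force: [-0.2, -0.0, -1.5]
gripper_width: 19.2
time_s: 32.45
ee_pos: [539.1, -325.3, 224.0]
ee_rot: [-89.7, -0.1, -89.9]
force: [0.1, -0.3, -1.6]
gripper_width: 19.4
t 32.5 pos [ 538.9 -325.3  223.6] rot [-89.7  -0.1 -89.9] q [-32.  23.  81.   0.  76. -32.] F [ 0.3  0.  -2.2] w 19.0
 delta cm [ 0.18  6.16 -0.22] twist [-0.3  0.1  0.1]
```

View pics/side12.png

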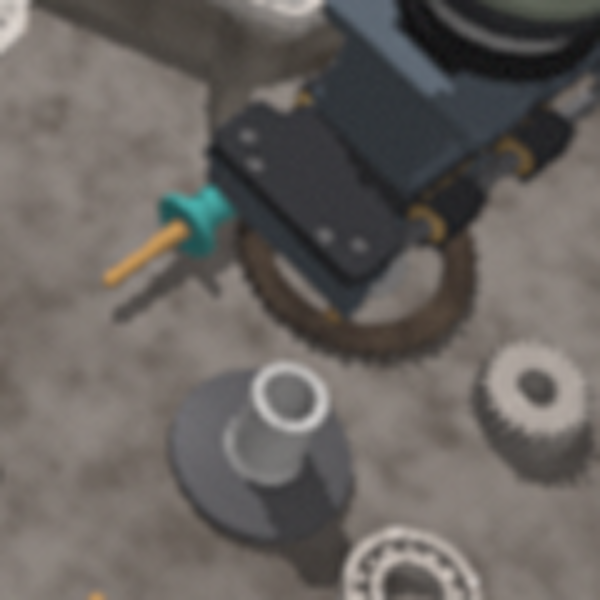

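The mouth is clear at crop (290,397), with the tip still above it. Checking the mouth's xy.

```bash
python3 - <<'E'
from h import *
print(atz("side",390+290/5-.4,210+397/5-.4,72))
E
python3 -m pendant '[{"delta_pos":[0.18,2,-0.2],"twist":[-0.3,0,0],"grip":0},{"delta_pos":[0.18,4,-0.2],"twist":[-0.3,0,0],"grip":0},{"delta_pos":[0.18,5.8,-0.2],"twist":[-0.3,0,0],"grip":0},{"delta_pos":[0.18,5.8,-0.2],"twist":[-0.3,0,0],"grip":0},{"delta_pos":[0.18,5.8,-0.2],"twist":[-0.3,0,0],"grip":0}]'
python3 - <<'E'
from h import *
p,d=imaging.grab_frame("side"); cv2.imwrite("pics/side13.png",cv2.resize(p[210:330,390:510,::-1],(600,600),interpolation=cv2.INTER_CUBIC))
plan([537,-327.2,98],srot(0,-90))
E
```

```text
[ 534.81534779 -328.09097469   72.        ]
time_s: 33.0
ee_pos: [537.0, -327.1, 164.9]
ee_rot: [-90.1, -0.1, -89.9]
force: [0.2, 0.2, -1.5]
gripper_width: 19.1
t 33.05 pos [ 537.4 -327.3  165.6] rot [-90.   -0.1 -89.9] q [-32.  25.  86.  -0.  69. -32.] F [ 0.4  0.5 -1.5] w 19.1
 delta cm [-0.02  6.76 -0.03] twist [0.  0.1 0.1]
```

View pics/side13.png

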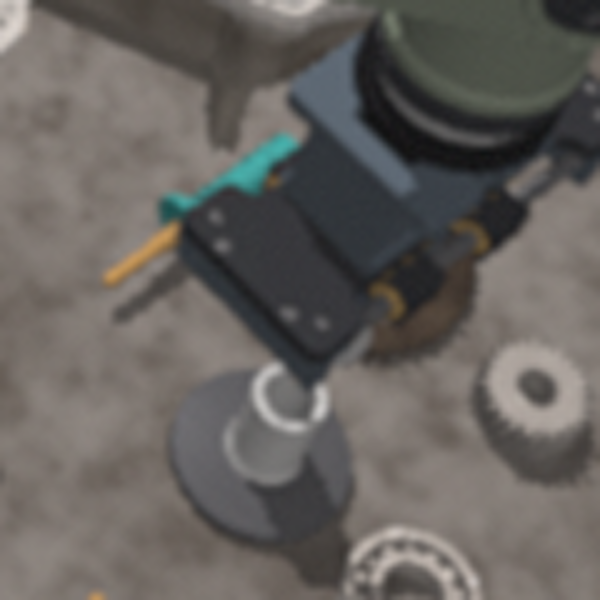

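```bash
python3 -m pendant '[{"delta_pos":[0,1.5,-0.1],"twist":[0,0,0],"grip":0},{"delta_pos":[0,3,-0.1],"twist":[0,0,0],"grip":0},{"delta_pos":[0,4.5,-0.1],"twist":[0,0,0],"grip":0},{"delta_pos":[0,6,-0.1],"twist":[0,0,0],"grip":0},{"delta_pos":[0,6.5,-0.1],"twist":[0,0,0],"grip":0}]'; python3 -m pendant '[{"delta_pos":[0,0.1,0],"twist":[0,0,0],"grip":0},{"delta_pos":[0,0.2,0],"twist":[0,0,0],"grip":0},{"delta_pos":[0,0.3,0],"twist":[0,0,0],"grip":0},{"delta_pos":[0,0.3,0],"twist":[0,0,0],"grip":0},{"delta_pos":[0,0.3,0],"twist":[0,0,0],"grip":0}]'
```

```text
time_s: 33.55
ee_pos: [535.5, -326.9, 99.2]
ee_rot: [-90.2, -0.0, -89.9]
force: [-0.7, 0.4, -2.0]
gripper_width: 19.4
time_s: 34.05
ee_pos: [535.7, -327.1, 96.8]
ee_rot: [-90.1, -0.1, -89.9]
force: [0.5, -0.3, -1.6]
gripper_width: 19.4
```

```bash
python3 -m pendant '[{"delta_pos":[0,0.05,0],"twist":[0,0,0],"grip":0},{"delta_pos":[0,0.1,0],"twist":[0,0,0],"grip":0},{"delta_pos":[0,0.15,0],"twist":[0,0,0],"grip":0},{"delta_pos":[0,0.2,0],"twist":[0,0,0],"grip":0},{"delta_pos":[0,0.2,0],"twist":[0,0,0],"grip":0}]'
```

```text
time_s: 34.55
ee_pos: [535.6, -327.0, 95.1]
ee_rot: [-90.1, -0.1, -89.9]
force: [-1.2, 0.6, 3.8]
gripper_width: 19.2
```

The collar is on the rim: force up 6 N at z = 95.1, the same height as at pick-up. Easing off slightly and opening.

```bash
python3 -m pendant '[{"delta_pos":[0,-0.03,0],"twist":[0,0,0],"grip":0},{"delta_pos":[0,-0.03,0],"twist":[0,0,0],"grip":25},{"delta_pos":[0,-0.03,0],"twist":[0,0,0],"grip":30},{"delta_pos":[0,-0.03,0],"twist":[0,0,0],"grip":40},{"delta_pos":[0,-0.03,0],"twist":[0,0,0],"grip":60}]'; python3 -m pendant '[{"delta_pos":[0,0,0],"twist":[0,0,0],"grip":80},{"delta_pos":[0,0,0],"twist":[0,0,0],"grip":80},{"delta_pos":[0,0,0],"twist":[0,0,0],"grip":80},{"delta_pos":[0,0,0],"twist":[0,0,0],"grip":80},{"delta_pos":[0,0,0],"twist":[0,0,0],"grip":80}]'
```

```text
time_s: 35.05
ee_pos: [535.6, -326.9, 94.4]
ee_rot: [-90.1, -0.0, -89.9]
force: [0.6, 0.0, 0.1]
gripper_width: 40.2
time_s: 35.55
ee_pos: [535.5, -326.9, 94.6]
ee_rot: [-90.1, -0.0, -89.9]
force: [-0.4, 0.2, 0.3]
gripper_width: 72.9
```

```bash
python3 -m pendant '[{"delta_pos":[0,-2,0],"twist":[0,0,0],"grip":80},{"delta_pos":[0,-6,0],"twist":[0,0,0],"grip":80},{"delta_pos":[0,-11,0],"twist":[0,0,0],"grip":80},{"delta_pos":[0,-16,0],"twist":[0,0,0],"grip":80},{"delta_pos":[0,-21,0],"twist":[0,0,0],"grip":80}]';python3 -m pendant '[{"delta_pos":[5,-5,0],"twist":[0,0,0],"grip":80},{"delta_pos":[10,-5,0],"twist":[0,0,0],"grip":80},{"delta_pos":[10,-5,0],"twist":[0,0,0],"grip":80},{"delta_pos":[10,-5,0],"twist":[0,0,0],"grip":80},{"delta_pos":[10,-5,0],"twist":[0,0,0],"grip":80}]'
python3 - <<'E'
from h import *
p,d=imaging.grab_frame("side"); cv2.imwrite("pics/side14.png",p[:,:,::-1])
q,d=imaging.grab_frame("top")
a=cv2.resize(p[210:330,390:510,::-1],(400,400),interpolation=cv2.INTER_CUBIC)
b=cv2.resize(q[150:250,150:250,::-1],(400,400),interpolation=cv2.INTER_CUBIC)
cv2.imwrite("pics/fin.png",np.hstack([a,b])); print(state()["force"])
E
```

```text
time_s: 36.05
ee_pos: [535.7, -326.6, 306.7]
ee_rot: [-90.1, -0.0, -89.9]
force: [1.3, 0.1, 0.1]
gripper_width: 73.2
time_s: 36.55
ee_pos: [536.1, -426.3, 354.0]
ee_rot: [-90.2, 0.1, -90.0]
force: [0.7, 1.0, -0.4]
gripper_width: 73.2
[ 0.14293692 -0.26704493 -0.11285221]
```

View pics/fin.png

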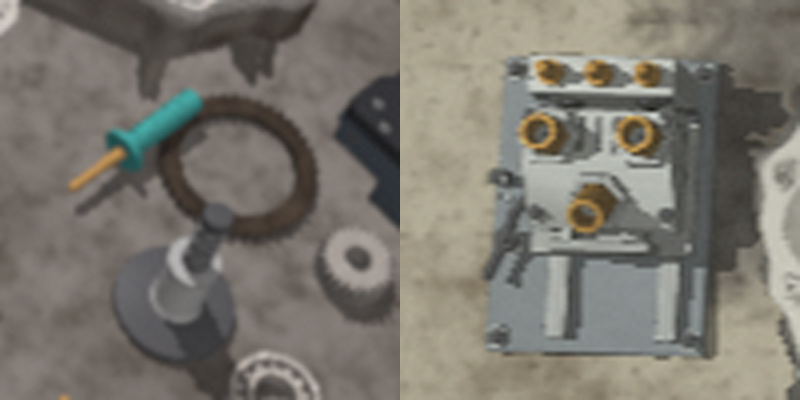

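View pics/side14.png

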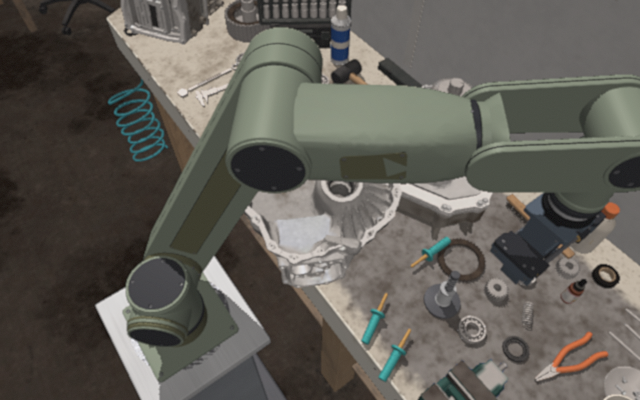

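The probe hangs upright in its tube (side view: handle top at about (455,275)). The block is still docked and the arm is free.

```bash
python3 -c "
from workcell import state,job
s=state();print(s['time_s'],abs(s['qvel']).max(),s['force'].round(1));print(job.job_done())"
```

```text
36.65 0.36424230462944845 [ 0.1 -0.3 -0.1]
the job is handed in; nothing more can be done
None
```

The job is handed in at 36.7 s; no verdict was reported.

- **Docking:** I pushed the nest about 45 mm until it stood solid against the manifold (19.6 N). It settled about 1.5 mm back on the pawl, and the last top view still shows it docked. I did not see or hear the three clicks one by one. I infer them from the travel and from the nest holding.
- **Spools:** I pushed left, then slanted middle (probe tilted 30°), then right. Each showed the spring, then stalled after about 7 mm at 10–11 N net (left about 10, middle about 11, right about 10). I then withdrew fully each time. The side camera could not see the right bore, so I placed that one from the top view and the 66 mm spacing.
- **Probe:** It hangs upright in its bench stand by the collar, released, seated at the same height as at pick-up. At the end the gripper was clear and the force was near zero.
- **One disturbance:** The three turquoise look-alikes tipped over early, while the arm was working at the test stand. I never reached for them, and all three were still on the bench in the last view.

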